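Set and lock the length stop of the trimming board

ROBOT

A 6-joint arm with a two-finger parallel gripper is mounted at the origin on a cart in front of the work surface, level with it; the furniture and walls round the work are solid. World frame = base frame: x ahead of the robot, y to its left, z up, the work surface at z = 0. Lengths are in m, angles in degrees, forces in N, time in s.
With the tool pointing down it reaches from about 0.4 to 0.825 m from the base axis. Payload 7 kg.
Tool frame: the origin (TCP) lies midway between the tips of the shut fingers; the grasp point (between the pads) lies 19 mm behind it (grip_depth is the distance from the TCP to the grasp point, in m); z points along the fingers, y is the direction in which the jaws open and shut (so a half turn about z gives the same grasp; the last joint's range is limited). The gripper opens to 88 mm and grips with 3 to 60 N. Pads are 19 mm wide; open, the fingers measure 130 mm over their backs; the gripper's body (78 mm by 193 mm) begins 47 mm behind the grasp point.
Start: joints at [-58.78, 20.546, 0.682, 0, -70.136, -16.507], TCP at [0.171, -0.653, 0.227] pointing down, gripper open.
Joint ranges: [-176.03, 176.03], [-82.01, 121.73], [-58.28, 71.71], [-173.87, 95.51], [-174.79, -0.11], [-173.66, 173.66]. Speed limits (degrees/s): [136.94, 136.94, 172.46, 180, 180, 180].

INTERFACE

Orientations are given as [roll, pitch, yaw] about the fixed x, y, z axes, in that order (R = Rz(yaw) Ry(pitch) Rx(roll)).
In Python, from plant import * gives the robot as it stands.
- The arm moves only by the shell command python3 -m inch 'ROWS'. ROWS is JSON, a list of rows, each an object of numbers: "ax", "ay", "az": the turn, a rotation vector about the tool's x, y, z in degrees; "dx", "dy", "dz": the shift along the tool's x, y, z in mm; "fingers": the finger opening in mm, from 0 to 87.6. In form: [{"ax": .., "ay": .., "az": .., "dx": .., "dy": .., "dz": .., "fingers": ..}, ...]. A call has 1 to 8 rows; each row is the pose to reach, as a shift and turn from the pose commanded when the call began, along the tool's axes at that moment; what a row does not reach only later rows make up. A row lasts 1/8 s, in which the tool goes at most 62.5 mm and 10.7 degrees, less where a joint would pass 70% of its speed; a pose out of reach is approached as far as the arm can. A call with a gripper value outside its range is refused whole. The fingers move at their own pace and stop on an object; the grip force is fixed at half the most. Time passes only in rows, so rows that repeat a pose let the fingers close. It gives the time, the measured TCP pose, the force and the opening at its end, in the units of the state.
- get_obs(): the state, without advancing time (a new reading comes with each control period).
- snapshot(name): name is "side" or "top" or "wrist"; returns a dict with "image" (400x640x3 uint8, red, green, blue), "fx", "fy", "cx", "cy" (pixels), "rvec" (rotation vector, rad) and "tvec" (3), from world to camera coordinates, as OpenCV has them. Camera axes: x right, y down, z forward; pixel columns grow to the right and rows downward; lengths in m; the calibration is good to about 2 mm. A picture is of the moment at which its call begins. There is no depth.
- close_job(): hands the job in, once; it reports no verdict.
Trained networks look in the newest picture that a camera, given by its name, has taken for a name from the list of things; names that differ only in an ending like _2 or _b are one class to them, and where a whole thing is asked for, a point or a joint stands for the part that bears it (a point fixed in the world has none). Each returns a list of dicts, best first, with "score" (0 to 1); they miss things now and then, are a little off and sometimes report something else, mostly with a low value. They report only what shows in the picture. A call takes as long as a camera call. They do not tell look-alikes from the thing itself.
- search_frame(target, camera): "bbox" ([centre column, centre row, width, height] in pixels, round what is visible of it).
- trace(target, camera): "mask" (400x640 bool, what is visible of it) and "bbox" ([centre column, centre row, width, height] in pixels, round what is visible of it).
- landmark_of(target, camera): "position" ([column, row] in pixels: a listed point, or the origin of a listed thing).
The state is a dict: "clock": time; "joint_pos": joint angles; "qvel": joint speeds; "tau": joint torques, N m; "tool_pos": TCP position; "orientation": TCP orientation; "force": force on the tool from outside, world axes, zero at the start; "moment": the same for the moment, N m; "opening": finger opening in m.
Only numpy, scipy, OpenCV 4.12 (cv2) and the standard library are available. Lean on these libraries where they do the work, as an engineer would, in place of code of your own. Each camera call takes 0.05 s, during which the arm holds its last target.

TASK

The next batch of candles is trimmed to the length of the dark setting bar. Lay the bar lengthwise on the bed of the trimming board between the two guide lips, slide the stop up until the bar is snug between the fixed fence and the stop, then turn the red clamp knob clockwise until the stop is locked. Leave the bar lying in the board and do not disturb the other things.

Things in the scene. Friction and masses are not known exactly. Their poses are not given: they have to be found in the camera images.
- trimming_board: light wooden bed 110 (x) x 360 (y) x 20 mm, fixed, with a grey fence across one end and a green sliding stop. Origin under the bed's centre, on the table; z up, y along the bed towards the fence. Fence: 110 wide, 24 thick, 60 mm above the bed, inner face at y = +156 mm. Two guide lips along the bed, 7 wide, 6 mm high, inner sides 46 mm apart (x = +-23 mm)
- bed (a point): the point on the bed's top surface, midway between the lips, 70 mm from the fence's inner face: right under the middle of the bar when it lies properly against the fence. Same axes as the board (y towards the fence)
- setting_bar: dark wooden bar, square section 40 x 40 mm, 140 mm long, 14 mm brass caps on both ends, 0.22 kg, loose. At the start it stands upright on one end; the table from x = 0.42 to 0.54 m and y = 0.20 to 0.37 m is otherwise free for laying it down. Origin in the centre of that end, z along its length, x and y square to its sides; either end and any side will do
- bar_mid (a point): the middle of the setting bar, 70 mm from either end. Same axes as the bar
- stop (a joint): how far the sliding stop has moved towards the fence, in m, 0 to 0.115. The clear gap between stop face and fence face is 0.240 minus this value (so 0.100 when the 140 mm bar is snug). While the clamp is loose it slides with about 1.5 N of friction (damping 6 N s/m)
- stop_face (a point): the middle of the stop's flat steel face (76 mm wide), 30 mm above the bed; the face looks along the board's +y. Behind it the green saddle extends 70 mm, 132 mm wide over the skirts that hang down outside the bed; the face plate's top is 56 mm and the saddle's top 44 mm above the bed, and the saddle clears the bed and lips by 8 mm
- clamp_knob (a joint): angle of the red clamp knob in rad, 0 to 1.35; grows clockwise seen from above. Below 0.6 the stop slides freely, the clamp begins to bite at about 0.65 and it is firmly locked from 1.1 (end stop at 1.35). Stays where it is left; needs up to about 0.4 N m. Once it bites the stop can no longer be slid
- knob_grip (a point): middle of the red wing, on the knob's upright axis, 96 mm above the table, 42 mm behind the stop's face. Wing: 56 long, 14 thick, 34 mm high (17 above and below this point), on a black hub. x is along the wing (grip across its y), z up; at joint value 0 the wing lies square across the board. The saddle's top is 32 mm and the face plate's top 20 mm below this point
- scent_bottle: amber dropper bottle with black top, 36 mm diameter, 105 mm high; leave alone. Origin at the centre of its underside
- pillar_candle: ribbed tan pillar candle, 66 mm diameter, 131 mm high; leave alone. Origin under it on the table
- stamp: hand stamp with dark handle and brass foot, 28 x 82 mm high, upright; leave alone. Origin at the centre of its underside
- wick_spool: spool of wick, 52 mm diameter, 36 mm high; leave alone. Origin at the underside, near its edge
- shell_candle: small shell candle 50 x 76 x 44 mm; leave alone. Origin at the centre of its underside
Mind the look-alikes: they are no part of the job. What is shaped like the setting_bar but turquoise is not meant.

How it is judged (in metres and radians):
On the way, in this order (a step that is already met when the one before it is completed fails the run):
1. the bar lies on the bed between the guide lips (z of bar_mid in the frame of bed between 0.016 and 0.024 m and x of bar_mid in the frame of bed between -0.007 and 0.007 m and angle between the z axis of bar_mid and the y axis of bed, either way round below 0.08 rad), for 0.2 s.
2. the stop has been slid up and the bar is snug between fence and stop (value of joint stop between 0.097 and 0.103 m and y of bar_mid in the frame of bed between -0.004 and 0.003 m), for 0.2 s.
3. the clamp knob is turned to lock the stop (value of joint clamp_knob above 1.1 rad), for 0.2 s.
At the end, for the whole second after the job is handed in: Knob past 1.1 rad (locked); stop-to-fence gap 140 mm within 3 mm; the bar at rest flat on the bed (middle 16 to 24 mm above it), within 7 mm of the midline and 0.08 rad of the board's y, its middle at most 4 mm short of and 3 mm past bed along y; robot clear (all of step 1 and all of step 2 and value of joint clamp_knob above 1.1 rad and linear speed of setting_bar below 0.02 m/s); the robot touches nothing.
It fails at once if the bottle, pillar candle, stamp, spool or shell candle is moved more than 30 mm (distance of any of scent_bottle, pillar_candle, stamp, wick_spool, shell_candle from where it was at the start of the episode above 0.03 m).
It fails at once if the bottle or the pillar candle is tipped over (angle between any of scent_bottle, pillar_candle's own z axis and vertical above 0.5 rad).
It also fails if it takes over 61 s, if anything falls off the work surface, if the arm or the gripper's body presses on something with over 40 N, if the wrist force passes 120 N, or if a joint passes its speed limit or range.

## Working session

There is one attempt and no reset: what is moved stays moved. The work goes in short steps, Python scripts to look and compute and a shell command to move; the robot and the scene stay as the last step left them, time stands still between calls to the robot, and variables do not carry over. Pictures are saved under pics/ and viewed, and the job is handed in when it is done.

```bash
ls; mkdir -p pics
python3 - <<'E'
from plant import *
import cv2
o=get_obs()
print({k:o[k] for k in o})
for n in ["side","top","wrist"]:
    s=snapshot(n); cv2.imwrite(f"pics/{n}0.png",s["image"][:,:,::-1]); print(n,s["fx"],s["fy"],s["cx"],s["cy"],s["rvec"],s["tvec"])
E
```

```text
pics
{'clock': 0.0, 'joint_pos': array([-5.87806985e+01,  2.05905554e+01,  6.33881167e-01, -2.04430441e-02,
       -7.01362410e+01, -1.65083418e+01]), 'qvel': array([-0.18844202, -0.03165673,  0.0806191 , -0.02587011, -0.07201372,
        0.03216057]), 'tau': array([ 3.51971694e-04, -5.82717919e+01,  2.93067473e+01,  6.99775279e+00,
        6.99288736e-03, -1.31287738e-04]), 'tool_pos': array([ 0.17127749, -0.65239824,  0.22563242]), 'orientation': array([ 1.79905454e+02, -7.97927744e-03, -1.65295996e+02]), 'force': array([ 0.64678375,  0.36642556, -0.01701951]), 'moment': array([-0.06057223, -0.01709005,  0.02227864]), 'opening': 0.0876387424535342}
side 370.98585688035126 370.98585688035126 315.6768251280551 198.45863173892482 [ 0.71492399 -2.48434998  1.25137325] [0.45869422 0.24386911 0.70088113]
top 504.3094917074572 504.3094917074572 311.23133505691237 205.48622619975026 [ 2.11719597 -2.13794156  0.18594471] [0.03016648 0.57091387 1.46963741]
wrist 282.80147593222284 282.80147593222284 318.4339960475802 197.88572630858786 [-1.80875719 -2.34592668 -0.31912667] [ 0.67359758 -0.03225133  0.39038854]
```

View pics/side0.png

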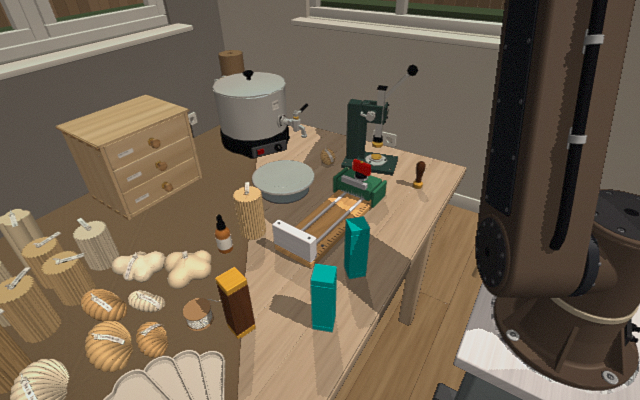

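View pics/top0.png

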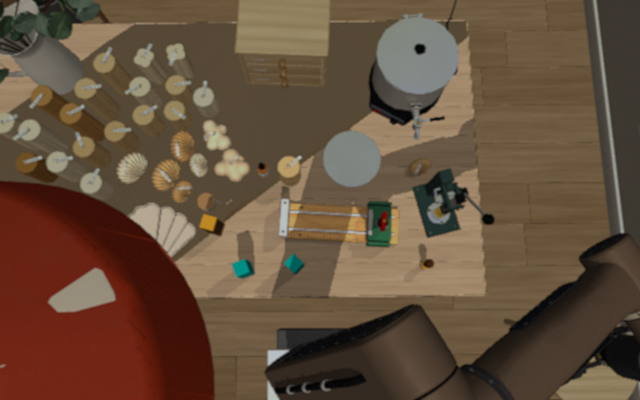

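View pics/wrist0.png

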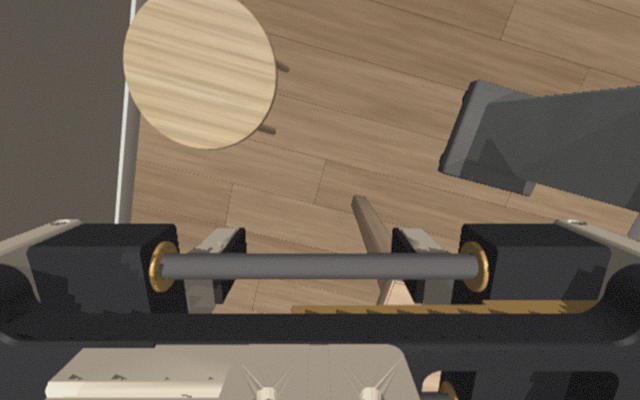

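The side view shows the dark bar with brass caps at (237,302), and at (211,224) from the top. The turquoise look-alikes are at side (356,248) and (324,297), top (293,263) and (242,268). Scent bottle and candle are not bar-shaped. The green stop with the red knob is at side (362,170), top (382,222), and the fence is at top (284,218).

```bash
cat > h.py <<'E'
import numpy as np, cv2
from scipy.spatial.transform import Rotation as R
from plant import *
def P(s):
    Rm=cv2.Rodrigues(np.array(s["rvec"],float))[0]; t=np.array(s["tvec"],float)
    K=np.array([[s["fx"],0,s["cx"]],[0,s["fy"],s["cy"]],[0,0,1]])
    return K,Rm,t
def proj(s,X):
    K,Rm,t=P(s); X=np.atleast_2d(X); u=(K@(Rm@X.T+t[:,None])).T; return u[:,:2]/u[:,2:]
def ray(s,p):
    K,Rm,t=P(s); d=Rm.T@np.linalg.solve(K,[p[0],p[1],1]); return -Rm.T@t,d/np.linalg.norm(d)
def onz(s,p,z):
    c,d=ray(s,p); return c+d*(z-c[2])/d[2]
def tri(obs):
    A=np.zeros((3,3));b=np.zeros(3)
    for s,p in obs:
        c,d=ray(s,p);M=np.eye(3)-np.outer(d,d);A+=M;b+=M@c
    X=np.linalg.solve(A,b)
    return X,[np.linalg.norm(proj(s,X)[0]-p).round(1) for s,p in obs]
E
python3 - <<'E'
from h import *
S={n:snapshot(n) for n in["side","top"]}
for t in ["bed","bar_mid","setting_bar","trimming_board","stop_face","knob_grip","scent_bottle","pillar_candle","stamp","wick_spool","shell_candle"]:
    q={}
    for n in S:
        r=landmark_of(t,n); q[n]=r; print(t,n,[(np.round(a["position"],1).tolist(),round(a["score"],2)) for a in r][:4])
    if q["side"] and q["top"]:
        X,e=tri([(S[n],q[n][0]["position"]) for n in S]); print("   ",X.round(4),e)
s=S["side"]["image"][220:350,200:390]; cv2.imwrite("pics/c1.png",cv2.resize(s,None,fx=4,fy=4)[:,:,::-1])
s=S["top"]["image"][180:290,190:420]; cv2.imwrite("pics/c2.png",cv2.resize(s,None,fx=3.4,fy=3.4,interpolation=2)[:,:,::-1])
E
```

```text
bed side [([314.1, 232.6], 0.59)]
bed top [([312.0, 219.1], 0.67)]
    [0.5355 0.0224 0.008 ] [np.float64(0.3), np.float64(0.2)]
bar_mid side [([357.2, 246.1], 0.81), ([234.1, 304.1], 0.65), ([319.5, 300.6], 0.58)]
bar_mid top [([244.8, 268.5], 0.9), ([210.7, 225.8], 0.59), ([293.9, 264.6], 0.55)]
    [0.3575 0.1958 0.1971] [np.float64(12.3), np.float64(7.6)]
setting_bar side [([354.2, 274.7], 0.9), ([254.8, 228.2], 0.68), ([241.2, 327.7], 0.6), ([324.2, 324.1], 0.59)]
setting_bar top [([215.2, 229.3], 0.92), ([294.1, 266.7], 0.57), ([246.5, 269.3], 0.54)]
    [0.3984 0.2601 0.2018] [np.float64(54.9), np.float64(32.0)]
trimming_board side [([334.1, 219.3], 0.94)]
trimming_board top [([341.1, 223.3], 0.76)]
    [ 0.5267 -0.0668 -0.0089] [np.float64(0.9), np.float64(0.8)]
stop_face side [([353.1, 185.6], 0.86), ([257.9, 229.0], 0.72)]
stop_face top [([371.7, 223.7], 0.84)]
    [ 0.5175 -0.1544  0.0512] [np.float64(1.4), np.float64(1.3)]
knob_grip side [([360.4, 165.9], 0.81)]
knob_grip top [([382.9, 223.9], 0.62)]
    [ 0.5105 -0.1803  0.1018] [np.float64(1.9), np.float64(1.7)]
scent_bottle side [([223.8, 252.3], 0.94), ([417.0, 186.4], 0.65)]
scent_bottle top [([263.7, 174.7], 0.63)]
    [ 0.6866  0.1777 -0.0082] [np.float64(2.2), np.float64(1.7)]
pillar_candle side [([256.3, 230.3], 0.73)]
pillar_candle top [([289.2, 174.0], 0.76), ([216.3, 198.2], 0.37)]
    [0.6748 0.0889 0.0028] [np.float64(2.9), np.float64(2.4)]
stamp side [([416.3, 187.9], 0.47)]
stamp top [([427.9, 264.4], 0.68)]
    [ 0.3973 -0.3332 -0.0188] [np.float64(0.7), np.float64(0.7)]
wick_spool side [([206.9, 307.8], 0.7)]
wick_spool top [([216.5, 201.9], 0.56)]
    [0.5957 0.3212 0.0043] [np.float64(1.3), np.float64(0.8)]
shell_candle side [([329.5, 157.8], 0.46)]
shell_candle top [([419.0, 164.4], 0.63)]
    [ 0.702  -0.3191  0.0031] [np.float64(1.9), np.float64(2.0)]
```

View pics/c1.png

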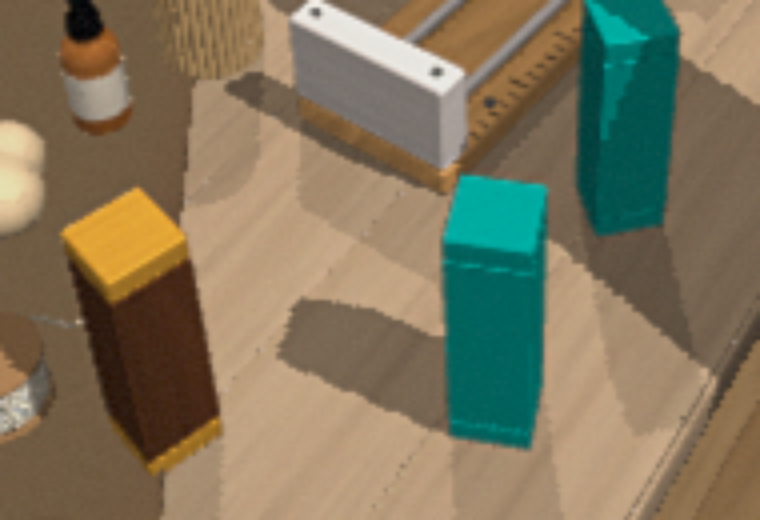

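View pics/c2.png

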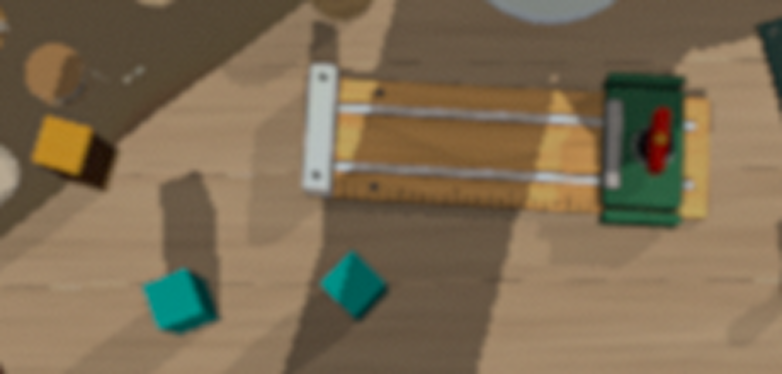

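Choice: the dark bar with brass end caps, top face at crop-1 (125,245). The other two candidates are turquoise, so they are out. Next I fit the bar and board poses from corners read off the crops.

Run:
```python
from h import *
from scipy.optimize import least_squares
S={n:snapshot(n) for n in["side","top"]}
c1=lambda a:np.array(a,float)/4+[200,220]-0.4
c2=lambda a:np.array(a,float)/3.4+[190,180]-0.4
# bar
ts=c1([(137,188),(187,237),(113,303),(63,236)]); tt=c2([(48,114),(97,128),(84,175),(32,157)])
bs=c1([(220,428),(153,470)])
def rect(x,y,yaw,w,z):
    c,s=np.cos(yaw),np.sin(yaw); return np.array([[x+c*a-s*b,y+s*a+c*b,z] for a,b in[(w,w),(w,-w),(-w,-w),(-w,w)]])
import itertools
def near(Q,p): # cost assignment cyclic
    return min(((np.roll(Q,k,0)[:len(p)]-p) for k in range(4)),key=lambda e:(e**2).sum())
def nearest(Q,p): 
    d=np.linalg.norm(Q[:,None]-p[None],axis=2); return Q[d.argmin(0)]-p
best=None
for y0 in np.radians(range(0,90,15)):
    def f(v):
        T=rect(v[0],v[1],v[2],.02,v[3]);B=rect(v[0],v[1],v[2],.02,0)
        return np.concatenate([nearest(proj(S["side"],T),ts),nearest(proj(S["top"],T),tt),nearest(proj(S["side"],B),bs)]).ravel()
    r=least_squares(f,[.48,.28,y0,.14],x_scale=[.01,.01,.1,.01],diff_step=1e-4)
    if best is None or r.cost<best.cost: best=r
print("bar x y yaw h",best.x[:2].round(4),np.degrees(best.x[2])%90,best.x[3].round(4),"rms",np.sqrt(np.mean(best.fun**2)))
print(best.fun.reshape(-1,2).round(1).tolist())
# board: fence top corners in top (z=.08) & side, bed ends
ft=c2([(310,63),(337,65),(331,192),(303,190)]); 
fs=c1([(293,13),(321,0),(466,72),(441,90)])  # top of fence, side view
X=np.array([[-.055,.18],[-.055,.156],[.055,.156],[.055,.18]])
# top view: image right = -y world ; image up = +x
def board(v,p,z):
    c,s=np.cos(v[2]),np.sin(v[2]);p=np.array(p);return np.c_[v[0]+c*p[:,0]-s*p[:,1],v[1]+s*p[:,0]+c*p[:,1],np.full(len(p),z)]
lt=[(55-0,180-0)]
pt=np.array([[.055,.18],[.055,.156],[-.055,.156],[-.055,.18]])
be=c2([(708,98),(706,217)]); ptb=np.array([[.055,-.18],[-.055,-.18]])
def g(v): return np.concatenate([proj(S["top"],board(v,pt,.08))-ft,proj(S["top"],board(v,ptb,.02))-be,
     proj(S["side"],board(v,[[.055,.18],[-.055,.18],[-.055,.156]],.08))-fs[[0,3,2]]]).ravel()
r=least_squares(g,[.527,-.067,np.radians(-6)],x_scale=[.01,.01,.1],diff_step=1e-4)
v=r.x;print("board",v[:2].round(4),np.degrees(v[2]),np.sqrt(np.mean(r.fun**2)));print(r.fun.reshape(-1,2).round(1).tolist())
for n,p,z in[("bed",(0,.086),.02),("stopface",(0,-.084),.05),("knob",(0,-.126),.096)]:
    q=board(v,[p],z)[0];print(n,q.round(4),[proj(S[k],q)[0].round(1).tolist() for k in S])
```

```text
bar x y yaw h [0.5139 0.3152] 74.97894354049065 0.131 rms 1.0182648022644303
[[0.6, 0.9], [0.7, 1.2], [-1.0, -2.6], [-0.8, 0.7], [0.5, -0.2], [-0.4, -0.9], [-0.6, -1.2], [1.2, 0.6], [1.1, -0.6], [0.1, 1.6]]
board [ 0.522  -0.0614] -3.6710250357256733 0.6742708233405982
[[-0.0, 0.2], [0.1, 0.0], [-0.5, -0.5], [-0.4, -0.3], [1.1, -0.2], [0.8, 0.5], [-1.5, 0.8], [0.4, 0.9], [0.8, -0.9]]
bed [0.5275 0.0245 0.02  ] [[316.0, 230.5], [311.4, 221.3]]
stopface [ 0.5167 -0.1452  0.05  ] [[353.2, 187.9], [368.1, 222.9]]
knob [ 0.514  -0.1871  0.096 ] [[362.1, 166.5], [384.2, 221.4]]
```

```bash
cat >> h.py <<'E'
def Rt(rpy): return R.from_euler("xyz",rpy,degrees=True)
def Rmake(z,y): # tool z, jaw y
    z=np.array(z,float);z/=np.linalg.norm(z);y=np.array(y,float);y-=z*(y@z);y/=np.linalg.norm(y)
    return R.from_matrix(np.c_[np.cross(y,z),y,z])
def delta(p,Rg,o=None):
    o=o or get_obs(); R0=Rt(o["orientation"]); d=R0.inv().apply(np.array(p)-o["tool_pos"])*1000
    rv=np.degrees((R0.inv()*Rg).as_rotvec()); return d.round(1),rv.round(2)
def tilt(head,T,jaw):
    h=np.radians(head);T=np.radians(T);j=np.radians(jaw)
    return Rmake([np.sin(T)*np.cos(h),np.sin(T)*np.sin(h),-np.cos(T)],[np.cos(j),np.sin(j),0])
E
python3 - <<'E'
from h import *
o=get_obs();s=snapshot("wrist");K,Rm,t=P(s);R0=Rt(o["orientation"])
print("cam in tool",R0.inv().apply(-Rm.T@t-o["tool_pos"]).round(3),"axes x,y,z",(R0.inv().as_matrix()@Rm.T).round(3).T.tolist())
Rv=tilt(-105,0,165); print(Rv.as_euler("xyz",degrees=True))
for p in [(.40,0.0,.36),(.5,.3,.36)]: print(p,delta(p,Rv))
E
```

```text
cam in tool [ 0.072  0.    -0.158] axes x,y,z [[0.001, 1.0, -0.001], [-0.964, 0.001, -0.266], [-0.266, 0.001, 0.964]]
[-180.    0. -105.]
(0.4, 0.0, 0.36) (array([-386.9,  573.4, -133.4]), array([ -0.  ,  -0.  , -60.29]))
(0.5, 0.3, 0.36) (array([-559.8,  838.2, -133.4]), array([ -0.  ,  -0.  , -60.29]))
```

```bash
python3 -m inch '[{"dx":-40,"dy":60,"dz":-60,"az":-8},{"dx":-80,"dy":110,"dz":-100,"az":-16},{"dx":-120,"dy":160,"dz":-133,"az":-25},{"dx":-150,"dy":215,"dz":-133,"az":-34},{"dx":-190,"dy":270,"dz":-133,"az":-42},{"dx":-225,"dy":325,"dz":-133,"az":-50},{"dx":-260,"dy":380,"dz":-133,"az":-60},{"dx":-295,"dy":430,"dz":-133,"az":-60}]'; python3 -c "
from h import *
print(delta((.42,0,.36),tilt(-105,0,165)), get_obs()['joint_pos'].round(1))"
```

```text
(array([-406.2,  568.3, -133.4]), array([ -0.  ,  -0.  , -60.29])) [-58.8  20.5   0.7   0.  -70.1 -16.5]$[0]: bad value
```

```bash
python3 -m inch '[{"ax":0,"ay":0,"az":-8,"dx":-40,"dy":60,"dz":-60,"fingers":87},{"ax":0,"ay":0,"az":-16,"dx":-80,"dy":110,"dz":-100,"fingers":87},{"ax":0,"ay":0,"az":-25,"dx":-120,"dy":160,"dz":-133,"fingers":87},{"ax":0,"ay":0,"az":-34,"dx":-150,"dy":215,"dz":-133,"fingers":87},{"ax":0,"ay":0,"az":-42,"dx":-190,"dy":270,"dz":-133,"fingers":87},{"ax":0,"ay":0,"az":-50,"dx":-225,"dy":325,"dz":-133,"fingers":87},{"ax":0,"ay":0,"az":-60,"dx":-260,"dy":380,"dz":-133,"fingers":87},{"ax":0,"ay":0,"az":-60,"dx":-295,"dy":430,"dz":-133,"fingers":87}]'; python3 -c "
from h import *
print(delta((.42,0,.36),tilt(-105,0,165)), get_obs()['joint_pos'].round(1))"
```

```text
clock: 2.5
tool_pos: [0.3286, -0.2146, 0.3595]
orientation: [-179.9, 0.0, -105.2]
force: [1.9, 0.2, 0.6]
opening: 0.0869
(array([-231.1,  -32.1,   -0.4]), array([-0.1 ,  0.02, -0.16])) [ -3.9 -11.4 -17.7   0.  -83.6 -11.3]
```

```bash
python3 -m inch '[{"ax":0,"ay":0,"az":0,"dx":-60,"dy":-8,"dz":0,"fingers":87},{"ax":0,"ay":0,"az":0,"dx":-120,"dy":-16,"dz":0,"fingers":87},{"ax":0,"ay":0,"az":0,"dx":-180,"dy":-24,"dz":0,"fingers":87},{"ax":0,"ay":0,"az":0,"dx":-231,"dy":-32,"dz":0,"fingers":87},{"ax":0,"ay":0,"az":0,"dx":-231,"dy":-32,"dz":0,"fingers":87}]'
python3 - <<'E'
from h import *
s=snapshot("wrist");cv2.imwrite("pics/w1.png",s["image"][:,:,::-1])
np.savez("w1.npz",**{k:s[k] for k in s})
for t in["knob_grip","stop_face","bed","trimming_board"]:
    print(t,[(np.round(a["position"],1).tolist(),round(a["score"],2)) for a in landmark_of(t,"wrist")][:3])
print(get_obs()["joint_pos"].round(1),delta((.46,.36,.36),tilt(-105,0,165)))
E
```

```text
clock: 3.12
tool_pos: [0.4211, 0.0008, 0.3586]
orientation: [180.0, -0.0, -105.1]
force: [-0.3, -0.3, -0.7]
opening: 0.0874
knob_grip [([215.8, 59.9], 0.77)]
stop_face [([229.9, 95.0], 0.66)]
bed [([263.7, 191.2], 0.59)]
trimming_board [([251.8, 139.0], 0.76)]
[ 26.8  -8.3 -15.3   0.  -82.9 -42.1] (array([-360.4,   57.5,   -0.8]), array([-0.02,  0.02, -0.35]))
```

View pics/w1.png

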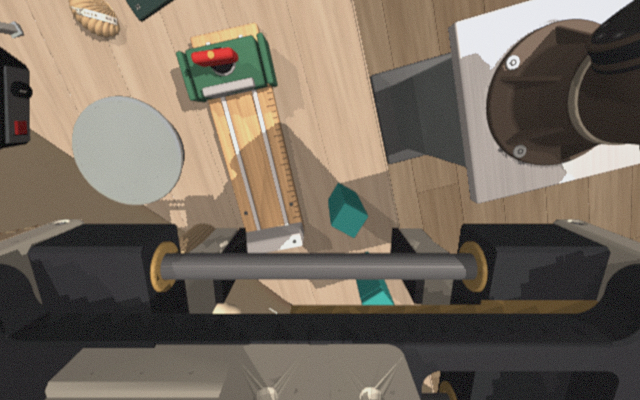

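The wrist view shows the board running from the stop (red knob at (215,57)) to the fence at (275,238). A turquoise look-alike is at (347,210). Next, an enlarged crop to refine the board pose, and a move to look at the bar.

```bash
python3 -m inch '[{"ax":0,"ay":0,"az":0,"dx":-60,"dy":10,"dz":0,"fingers":87},{"ax":0,"ay":0,"az":0,"dx":-120,"dy":20,"dz":0,"fingers":87},{"ax":0,"ay":0,"az":0,"dx":-180,"dy":30,"dz":0,"fingers":87},{"ax":0,"ay":0,"az":0,"dx":-240,"dy":40,"dz":0,"fingers":87},{"ax":0,"ay":0,"az":0,"dx":-300,"dy":48,"dz":0,"fingers":87},{"ax":0,"ay":0,"az":0,"dx":-360,"dy":57,"dz":0,"fingers":87},{"ax":0,"ay":0,"az":0,"dx":-360,"dy":57,"dz":0,"fingers":87}]'
python3 - <<'E'
from h import *
w=np.load("w1.npz");c=w["image"][15:255,165:315];cv2.imwrite("pics/w1c.png",cv2.resize(c,None,fx=2.5,fy=2.5,interpolation=2)[:,:,::-1])
s=snapshot("wrist");cv2.imwrite("pics/w2.png",s["image"][:,:,::-1])
np.savez("w2.npz",**{k:s[k] for k in s})
for t in["bar_mid","setting_bar"]:
    print(t,[(np.round(a["position"],1).tolist(),round(a["score"],2)) for a in landmark_of(t,"wrist")][:3])
print(get_obs()["joint_pos"].round(1))
E
```

```text
clock: 4.25
tool_pos: [0.4607, 0.3625, 0.3569]
orientation: [179.9, -0.1, -105.2]
force: [0.1, -1.1, -0.6]
opening: 0.0872
bar_mid [([276.4, 149.7], 0.88), ([346.6, 62.7], 0.68)]
setting_bar [([284.1, 145.0], 0.97), ([336.6, 69.7], 0.65)]
[ 57.1   8.8   1.8   0.  -83.  -72.5]
```

View pics/w1c.png

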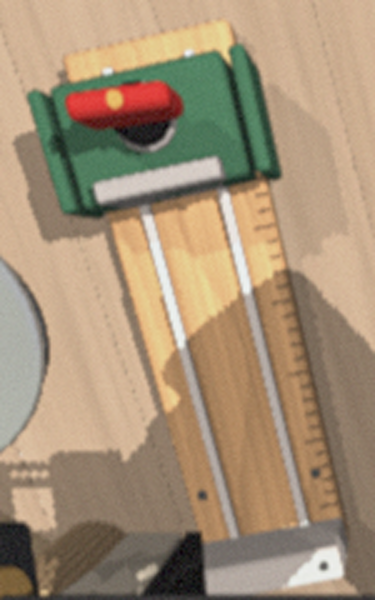

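View pics/w2.png

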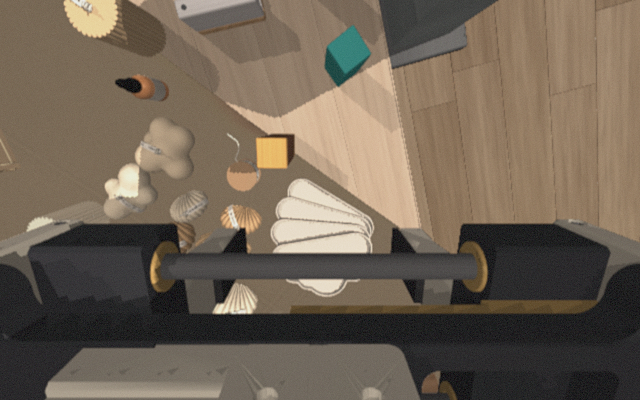

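The wrist picture shows the bar's brass top at (273,152) with edges parallel to the jaws. The spool is next to it at (243,175), and a flat white shell dish is at (320,235).

Run:
```python
from h import *
w=np.load("w2.npz");c=w["image"][110:200,210:330];cv2.imwrite("pics/w2c.png",cv2.resize(c,None,fx=6,fy=6,interpolation=2)[:,:,::-1])
```

```text
(no output)
```

View pics/w2c.png

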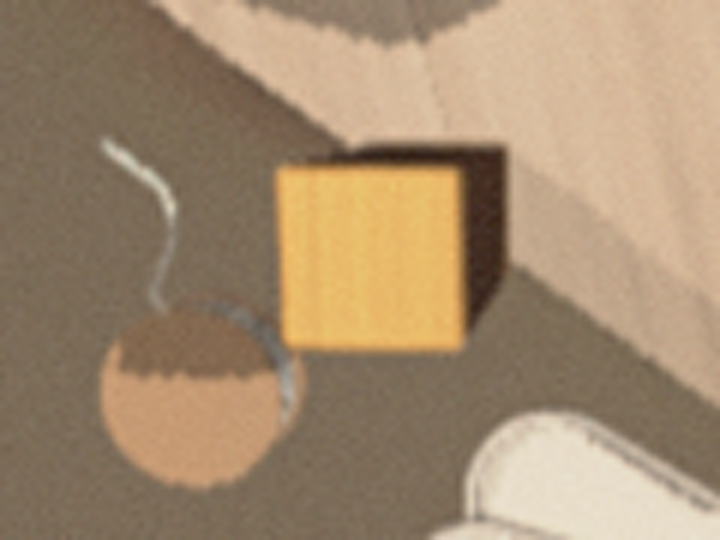

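Run:
```python
from h import *
from scipy.optimize import least_squares
w1=dict(np.load("w1.npz"));w2=dict(np.load("w2.npz"));S={n:snapshot(n) for n in["side","top"]}
c1=lambda a:np.array(a,float)/4+[200,220]-0.4
c2=lambda a:np.array(a,float)/3.4+[190,180]-0.4
cw=lambda a:np.array(a,float)/6+[210,110]-0.4
cb=lambda a:np.array(a,float)/2.5+[165,15]-0.3
def rect(v,z):
    c,s=np.cos(v[2]),np.sin(v[2]);return np.array([[v[0]+c*a-s*b,v[1]+s*a+c*b,z] for a,b in[(.02,.02),(.02,-.02),(-.02,-.02),(-.02,.02)]])
def nearest(Q,p):
    d=np.linalg.norm(Q[:,None]-p[None],axis=2); return Q[d.argmin(0)]-p
tw=cw([(277,167),(462,166),(466,350),(284,350)]);bw=cw([(505,148),(508,264)])
ts=c1([(137,188),(187,237),(113,303),(63,236)]); tt=c2([(48,114),(97,128),(84,175),(32,157)]);bs=c1([(220,428),(153,470)])
def f(v,parts="wst"):
    T=rect(v,v[3]);B=rect(v,v[4]);e=[]
    if "w" in parts:e+=[nearest(proj(w2,T),tw),nearest(proj(w2,B),bw)]
    if "s" in parts:e+=[nearest(proj(S["side"],T),ts),nearest(proj(S["side"],B),bs)]
    if "t" in parts:e+=[nearest(proj(S["top"],T),tt)]
    return np.concatenate(e).ravel()
for p in["w","ws","wst"]:
    r=least_squares(f,[.514,.315,np.radians(-15),.14,0],x_scale=[.01,.01,.1,.01,.01],diff_step=1e-4,args=(p,));v=r.x
    print(p,v[:2].round(4),np.degrees(v[2]).round(2),v[3:].round(4),np.sqrt(np.mean(r.fun**2)).round(2))
def board(v,p,z):
    c,s=np.cos(v[2]),np.sin(v[2]);p=np.array(p);return np.c_[v[0]+c*p[:,0]-s*p[:,1],v[1]+s*p[:,0]+c*p[:,1],np.full(len(p),z)]
ft=c2([(310,63),(337,65),(331,192),(303,190)]);pt=np.array([[.055,.18],[.055,.156],[-.055,.156],[-.055,.18]])
be=c2([(708,98),(706,217)]); ptb=np.array([[.055,-.18],[-.055,-.18]]);fs=c1([(293,13),(321,0),(466,72),(441,90)])
ll=cb([(147,207),(234,537)]);rl=cb([(226,195),(304,525)]);bw1=cb([(66,55),(230,22)]);pl=cb([(93,183),(220,157)])
def g(v,parts):
    e=[]
    if "w" in parts:
        for l,x in((ll,.0265),(rl,-.0265)):
            Q=proj(w1,board(v,[[x,-.1],[x,.15]],.026+v[3]));d=(Q[1]-Q[0])/np.linalg.norm(Q[1]-Q[0]);n=np.array([-d[1],d[0]]);e.append((l-Q[0])@n)
        e.append((proj(w1,board(v,ptb,.02+v[3]))-bw1).ravel()); e.append((proj(w1,board(v,[[.038,-.084],[-.038,-.084]],.076+v[3]))-pl).ravel())
    if "t" in parts: e+=[(proj(S["top"],board(v,pt,.08+v[3]))-ft).ravel(),(proj(S["top"],board(v,ptb,.02+v[3]))-be).ravel()]
    if "s" in parts: e.append((proj(S["side"],board(v,[[.055,.18],[-.055,.18],[-.055,.156]],.08+v[3]))-fs[[0,3,2]]).ravel())
    return np.concatenate(e)
for p in["w","wt","wts"]:
    r=least_squares(g,[.527,-.067,np.radians(-4),0],x_scale=[.01,.01,.1,.01],diff_step=1e-4,args=(p,));v=r.x
    print(p,"board",v[:2].round(4),np.degrees(v[2]).round(2),v[3].round(4),np.sqrt(np.mean(r.fun**2)).round(2),r.fun.round(1).tolist()[:12])
    for n,q,z in[("bed",(0,.086),.02),("knob",(0,-.126),.096)]: print("  ",n,board(v,[q],z)[0].round(4),proj(w1,board(v,[q],z)[0]).round(1))
```

```text
w [0.5132 0.3179] -15.37 [ 0.1312 -0.0136] 0.75
ws [0.5121 0.3173] -14.82 [0.1343 0.0055] 1.02
wst [0.5123 0.317 ] -15.14 [0.1337 0.0051] 0.98
w board [ 0.5306 -0.0728] -4.2 -0.0351 1.64 [0.6, 0.7, -1.3, -1.2, 0.4, -1.6, -1.7, -2.3, 3.1, 1.4, -0.9, 2.1]
   bed [0.5369 0.013  0.02  ] [[257.5 185.3]]
   knob [ 0.5214 -0.1984  0.096 ] [[207.3  46.6]]
wt board [ 0.5248 -0.0653] -3.87 -0.0123 1.69 [0.2, 1.0, -0.4, 0.3, -1.1, -1.4, -0.5, -3.2, 2.4, 4.1, 0.6, 4.0]
   bed [0.5306 0.0205 0.02  ] [[262.1 188.3]]
   knob [ 0.5163 -0.191   0.096 ] [[212.8  51.4]]
wts board [ 0.5233 -0.0641] -4.0 -0.0048 1.62 [-0.1, 0.5, -0.2, 0.1, -1.8, -2.4, -0.1, -4.2, 1.8, 4.1, 0.8, 4.0]
   bed [0.5293 0.0217 0.02  ] [[263.  188.8]]
   knob [ 0.5145 -0.1898  0.096 ] [[214.4  52. ]]
```

Run:
```python
from h import *
Rg=tilt(-105,45,165);z=Rg.as_matrix()[:,2]
g=np.array([.5148,.3259,.07]);T=g+.019*z
for b in(.12,0): print((T-b*z).round(4),delta(T-b*z,Rg))
```

```text
[0.5333 0.3949 0.1414] (array([-53.8, -60.5, 218.3]), array([ 0.12, 45.05, -0.36]))
[0.5113 0.3129 0.0566] (array([ 31.1, -61. , 303.1]), array([ 0.12, 45.05, -0.36]))
```

```bash
python3 -m inch '[{"ax":0,"ay":9,"az":0,"dx":-12,"dy":-12,"dz":45,"fingers":80},{"ax":0,"ay":18,"az":0,"dx":-24,"dy":-26,"dz":90,"fingers":80},{"ax":0,"ay":27,"az":0,"dx":-36,"dy":-40,"dz":135,"fingers":80},{"ax":0,"ay":36,"az":0,"dx":-48,"dy":-52,"dz":178,"fingers":80},{"ax":0,"ay":45,"az":0,"dx":-54,"dy":-60,"dz":218,"fingers":80},{"ax":0,"ay":45,"az":0,"dx":-54,"dy":-60,"dz":218,"fingers":80},{"ax":0,"ay":45,"az":0,"dx":-54,"dy":-60,"dz":218,"fingers":80}]'
python3 - <<'E'
from h import *
s=snapshot("wrist");cv2.imwrite("pics/w3.png",s["image"][:,:,::-1])
Rg=tilt(-105,45,165);z=Rg.as_matrix()[:,2];g=np.array([.5148,.3259,.07]);T=g+.019*z
print(delta(T,Rg),get_obs()["joint_pos"].round(1))
print(proj(s,rect) if 0 else proj(s,[[.5125,.3172,.14],[.5125,.3172,0.07]]))
E
```

```text
clock: 5.38
tool_pos: [0.5332, 0.3961, 0.1407]
orientation: [-180.0, -45.0, -105.3]
force: [0.0, -0.5, 2.5]
opening: 0.08
(array([-1.000e-01, -2.000e-01,  1.237e+02]), array([ 0.1 ,  0.35, -0.33])) [  59.5   47.7   18.9   11.1 -104.6  -76.3]
[[316.21332682 139.24417639]
 [316.79852267 188.20054999]]
```

View pics/w3.png

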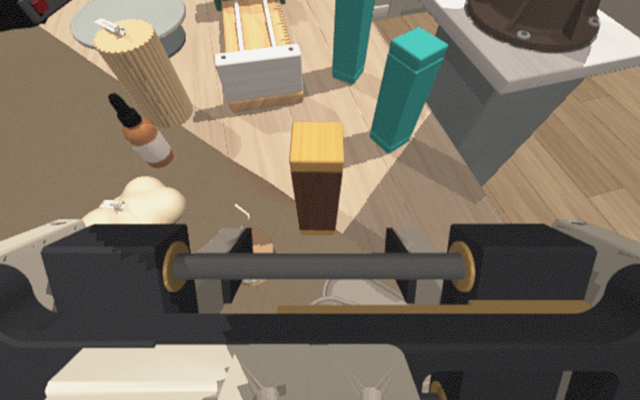

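The tilted wrist view shows the brass-capped bar centred between the fingers at (317,180), with its top face where predicted. Advancing and closing.

```bash
python3 -m inch '[{"ax":0,"ay":0,"az":0,"dx":0,"dy":0,"dz":45,"fingers":80},{"ax":0,"ay":0,"az":0,"dx":0,"dy":0,"dz":90,"fingers":80},{"ax":0,"ay":0,"az":0,"dx":0,"dy":0,"dz":123,"fingers":80},{"ax":0,"ay":0,"az":0,"dx":0,"dy":0,"dz":123,"fingers":80},{"ax":0,"ay":0,"az":0,"dx":0,"dy":0,"dz":123,"fingers":30},{"ax":0,"ay":0,"az":0,"dx":0,"dy":0,"dz":123,"fingers":30},{"ax":0,"ay":0,"az":0,"dx":0,"dy":0,"dz":123,"fingers":30},{"ax":0,"ay":0,"az":0,"dx":0,"dy":0,"dz":123,"fingers":30}]'
python3 - <<'E'
from h import *
s=snapshot("side");cv2.imwrite("pics/s4.png",s["image"][:,:,::-1])
print(get_obs()["joint_pos"].round(1))
E
```

```text
clock: 6.42
tool_pos: [0.5095, 0.313, 0.054]
orientation: [-180.0, -45.0, -105.3]
force: [0.0, 0.2, -0.3]
opening: 0.0457
[ 57.9  46.    1.7  11.8 -89.4 -78. ]
```

View pics/s4.png

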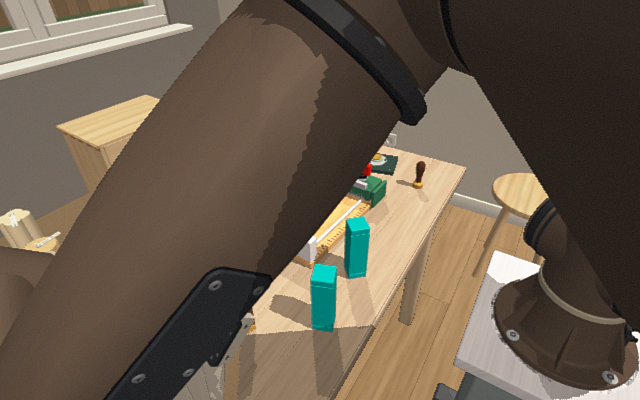

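The arm hides the bar in the side view. Opening reads 45.7 mm and is still closing. Finish the grip and lift.

```bash
python3 -m inch '[{"ax":0,"ay":0,"az":0,"dx":0,"dy":0,"dz":0,"fingers":30},{"ax":0,"ay":0,"az":0,"dx":0,"dy":0,"dz":0,"fingers":30},{"ax":0,"ay":0,"az":0,"dx":15,"dy":0,"dz":-15,"fingers":30},{"ax":0,"ay":0,"az":0,"dx":50,"dy":0,"dz":-50,"fingers":30},{"ax":0,"ay":0,"az":0,"dx":85,"dy":0,"dz":-85,"fingers":30},{"ax":0,"ay":0,"az":0,"dx":120,"dy":0,"dz":-120,"fingers":30},{"ax":0,"ay":0,"az":0,"dx":140,"dy":0,"dz":-140,"fingers":30}]'
python3 - <<'E'
from h import *
s=snapshot("wrist");cv2.imwrite("pics/w5.png",s["image"][:,:,::-1])
o=get_obs();print(o["joint_pos"].round(1))
E
```

```text
clock: 7.35
tool_pos: [0.5096, 0.3129, 0.256]
orientation: [-179.9, -44.8, -105.4]
force: [0.7, -0.2, -2.6]
opening: 0.0397
[  57.8   35.9   10.9   12.5 -107.9  -74. ]
```

View pics/w5.png

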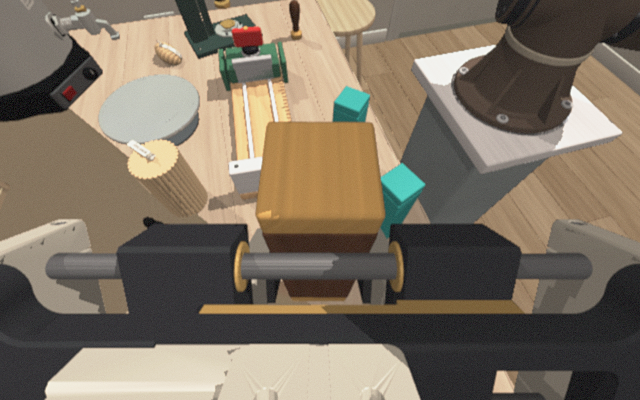

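Bar held: opening 39.7 mm, and the wrist view shows it upright between the pads at (320,200). Next, swing it horizontal and carry it above the bed.

```bash
cat >> h.py <<'E'
def board(v,p):
    c,s=np.cos(np.radians(v[2])),np.sin(np.radians(v[2]));return np.array([v[0]+c*p[0]-s*p[1],v[1]+s*p[0]+c*p[1],p[2]])
E
python3 - <<'E'
from h import *
v=(.5232,-.0635,-3.9)
Rg=tilt(86.1,45,176.1)
print(board(v,(0,.09,.2)),delta(board(v,(0,.09,.2)),Rg))
R0=Rt(get_obs()["orientation"]);print((R0*R.from_euler("y",-90,degrees=True)).as_matrix()[:,2])
E
```

```text
[0.52932138 0.02629159 0.2       ] (array([151.8, -93.6, 233.2]), array([ -0.27, -89.31, -12.61]))
[ 0.1898843   0.68615774 -0.70223323]
```

```bash
python3 -m inch '[{"ax":0,"ay":-10,"az":-1.4,"dx":10,"dy":-5,"dz":0,"fingers":30},{"ax":0,"ay":-20,"az":-2.8,"dx":20,"dy":-10,"dz":10,"fingers":30},{"ax":0,"ay":-30,"az":-4.2,"dx":35,"dy":-20,"dz":30,"fingers":30},{"ax":0,"ay":-40,"az":-5.6,"dx":55,"dy":-35,"dz":60,"fingers":30},{"ax":0,"ay":-50,"az":-7,"dx":75,"dy":-47,"dz":100,"fingers":30},{"ax":0,"ay":-60,"az":-8.4,"dx":100,"dy":-62,"dz":145,"fingers":30},{"ax":0,"ay":-70,"az":-9.8,"dx":125,"dy":-77,"dz":185,"fingers":30},{"ax":0,"ay":-80,"az":-11.2,"dx":145,"dy":-88,"dz":220,"fingers":30}]'
python3 - <<'E'
from h import *
v=(.5232,-.0635,-3.9)
Rg=tilt(86.1,45,176.1)
print(get_obs()["joint_pos"].round(1),delta(board(v,(0,.09,.2)),Rg))
E
```

```text
clock: 8.4
tool_pos: [0.5247, 0.0486, 0.2018]
orientation: [178.3, 31.7, -96.1]
force: [0.3, -0.6, -3.4]
opening: 0.0401
[  1.   11.2  -9.7 -33.9 -70.3   5.4] (array([ 19.4,  -6.7, -10.1]), array([  0.36, -13.29,  -1.93]))
```

```bash
python3 -m inch '[{"ax":0,"ay":-9,"az":-1,"dx":10,"dy":-3,"dz":-5,"fingers":30},{"ax":0,"ay":-13,"az":-2,"dx":16,"dy":-6,"dz":-8,"fingers":30},{"ax":0,"ay":-13,"az":-2,"dx":16,"dy":-6,"dz":-8,"fingers":30}]'
python3 - <<'E'
from h import *
v=(.5232,-.0635,-3.9)
Rg=tilt(86.1,45,176.1)
print(get_obs()["joint_pos"].round(1),delta(board(v,(0,.09,.2)),Rg))
for n in["top","wrist","side"]:
    s=snapshot(n);cv2.imwrite(f"pics/{n}6.png",s["image"][:,:,::-1])
E
```

```text
clock: 8.78
tool_pos: [0.5288, 0.0289, 0.197]
orientation: [179.0, 44.4, -94.6]
force: [0.6, -0.8, -1.4]
opening: 0.0401
[-10.7  17.   -6.1 -45.1 -78.7  20.6] (array([-0.3, -0.7, -3.9]), array([ 0.48, -0.56, -0.54]))
```

View pics/wrist6.png

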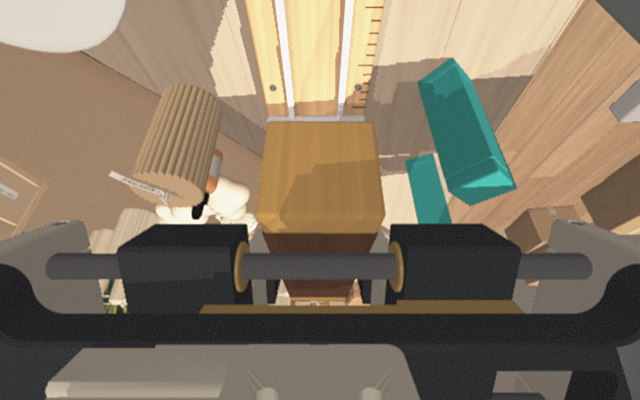

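View pics/side6.png

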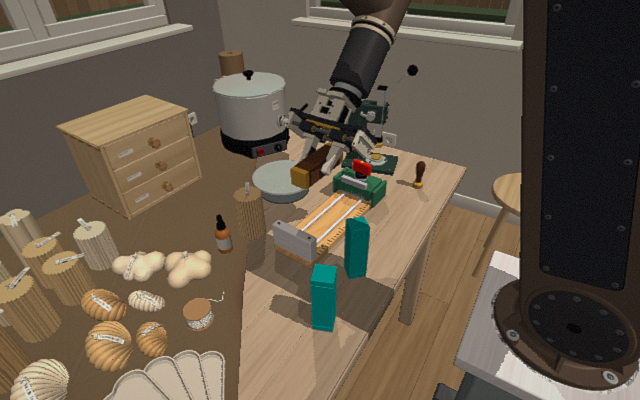

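View pics/top6.png

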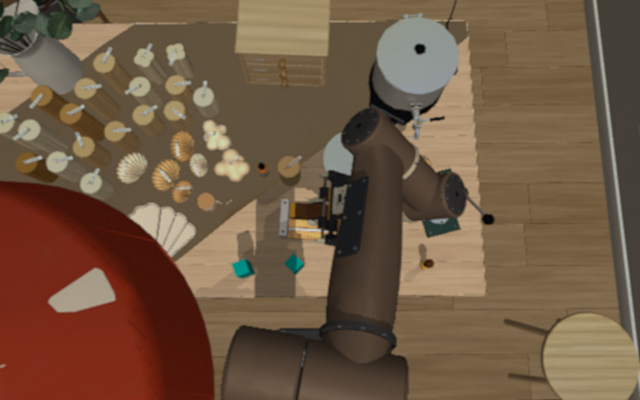

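The side view shows the bar held horizontal over the bed at (315,165), and the wrist view shows it aligned with the lips. Before lowering, check that the wrist clears the press.

Run:
```python
from h import *
S={n:snapshot(n) for n in["side","top","wrist"]}
print("lever",tri([(S["side"],(412,70)),(S["top"],(488,219))]))
# column top: assume x,y of lever-pivot
for z in(.2,.25,.3): print(z,onz(S["side"],(362,101),z).round(3))
o=get_obs();z=Rt(o["orientation"]).as_matrix()[:,2]
for L in(.25,.3,.35,.4,.45,.5):
    X=o["tool_pos"]-L*z; print(L,X.round(3),proj(S["top"],X).round(0),proj(S["side"],X).round(0))
c=S["wrist"]["image"][0:240,180:460];cv2.imwrite("pics/w6c.png",cv2.resize(c,None,fx=2.5,fy=2.5,interpolation=2)[:,:,::-1])
```

```text
lever (array([ 0.48937119, -0.41882724,  0.29418701]), [np.float64(0.3), np.float64(0.3)])
0.2 [ 0.61  -0.364  0.2  ]
0.25 [ 0.555 -0.249  0.25 ]
0.3 [ 0.501 -0.134  0.3  ]
0.25 [ 0.519 -0.142  0.378] [[382. 202.]] [[358.  64.]]
0.3 [ 0.518 -0.177  0.413] [[399. 200.]] [[367.  43.]]
0.35 [ 0.516 -0.212  0.449] [[418. 197.]] [[376.  22.]]
0.4 [ 0.514 -0.247  0.485] [[437. 195.]] [[385.   1.]]
0.45 [ 0.512 -0.282  0.521] [[458. 192.]] [[394. -19.]]
0.5 [ 0.51  -0.317  0.556] [[481. 189.]] [[403. -40.]]
```

View pics/w6c.png

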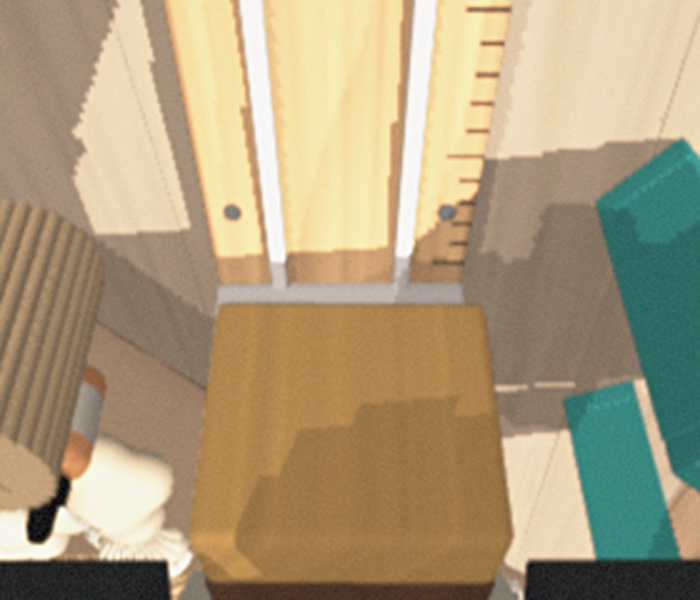

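Run:
```python
from h import *
from scipy.optimize import least_squares
s=snapshot("wrist");K,Rm,t=P(s);print("cam",(-Rm.T@t).round(3), "dir",Rm[2].round(2))
cc=lambda a:np.array(a,float)/2.5+[180,0]-.3
L=cc([(249.5,0),(279,285)]);Rr=cc([(424.5,0),(402,285)])
v0=(.5232,-.0635,-3.9)
for z in(.026,):
  for x in(.0265,-.0265): print([proj(s,board(v0,(x,y,z)))[0].round(1).tolist() for y in(0,.156)])
print(L,Rr); print("fence top edges",[[proj(s,board(v0,(x,y,.08)))[0].round(1).tolist() for x in(.055,-.055)] for y in(.156,.18)])
def g(v):
    e=[]
    for l,x in((L,.0265),(Rr,-.0265)):
        Q=proj(s,[board(v,(x,-.05,.026)),board(v,(x,.15,.026))]);d=(Q[1]-Q[0])/np.linalg.norm(Q[1]-Q[0]);e.append((l-Q[0])@[-d[1],d[0]])
    e.append([(proj(s,board(v,(x,.156,.026)))[0]-p)[1] for x,p in((.0265,L[1]),(-.0265,Rr[1]))])
    return np.concatenate(e)
r=least_squares(g,v0,x_scale=[.01,.01,1],diff_step=1e-4);print(r.x,r.fun.round(2));
o=get_obs();R0=Rt(o["orientation"]);v=r.x
# bar axes in world: bar z at pick = world up, tool tilt 45 about y
Rp=R.from_euler("xyz",[-180,-45,-105.3],degrees=True)
up=R0.apply(Rp.inv().apply([0,0,1]));print("bar axis",up.round(4),"heading",np.degrees(np.arctan2(-up[1],-up[0])),"want",90+v[2])
off=R0.apply(Rp.inv().apply(np.array([.5125-.002,.3172,.07])-[.5095,.313,.054]));print("bar mid",(o["tool_pos"]+off).round(4))
```

```text
cam [ 0.518 -0.129  0.262] dir [ 0.05  0.86 -0.5 ]
[[271.4, -77.6], [291.1, 113.9]]
[[356.9, -77.2], [339.4, 113.8]]
[[279.5  -0.3]
 [291.3 113.7]] [[ 3.495e+02 -3.000e-01]
 [ 3.405e+02  1.137e+02]]
fence top edges [[[260.3, 152.5], [370.2, 152.3]], [[264.1, 166.9], [366.6, 166.6]]]
[ 0.52352762 -0.06372611 -3.50845762] [-0.23  0.39  0.26 -0.45  0.15 -0.15]
bar axis [-0.0632 -0.9979  0.011 ] heading 86.37857312476329 want 86.4915423826556
bar mid [0.5279 0.0162 0.2033]
```

Run:
```python
from h import *
v=(.5235,-.0637,-3.55);o=get_obs();R0=Rt(o["orientation"])
Rg=R.from_rotvec([0,0,np.radians(0.1)])*R0
for z in(.075,.0352,): print(delta(board(v,(0,.074+.0145,z)),Rg))
c,s=np.cos(np.radians(v[2])),np.sin(np.radians(v[2]));d=o["tool_pos"][:2]-np.array(v[:2]);print("tcp in board",c*d[0]+s*d[1],-s*d[0]+c*d[1])
```

```text
(array([91.9, -1.5, 83.2]), array([-0.07,  0.  , -0.07]))
(array([119.8,  -1.9, 111.7]), array([-0.07,  0.  , -0.07]))
tcp in board -0.0004784913195241122 0.09600818688489805
```

```bash
python3 -m inch '[{"ax":0,"ay":0,"az":0,"dx":25,"dy":0,"dz":22,"fingers":30},{"ax":0,"ay":0,"az":0,"dx":50,"dy":-1,"dz":44,"fingers":30},{"ax":0,"ay":0,"az":0,"dx":75,"dy":-1,"dz":66,"fingers":30},{"ax":0,"ay":0,"az":0,"dx":98,"dy":-1.6,"dz":90,"fingers":30},{"ax":0,"ay":0,"az":0,"dx":106,"dy":-1.8,"dz":97.5,"fingers":30},{"ax":0,"ay":0,"az":0,"dx":106,"dy":-1.8,"dz":97.5,"fingers":30}]'
python3 - <<'E'
from h import *
v=(.5235,-.0637,-3.55);o=get_obs();R0=Rt(o["orientation"])
print(delta(board(v,(0,.0885,.0352)),R0))
for n in["side","wrist"]:
    s=snapshot(n);c=s["image"][130:270,220:400] if n=="side" else s["image"][0:240,160:480]
    cv2.imwrite(f"pics/{n}7.png",cv2.resize(c,None,fx=4 if n=="side" else 2.4,fy=4 if n=="side" else 2.4,interpolation=2)[:,:,::-1])
E
```

```text
clock: 9.88
tool_pos: [0.529, 0.0239, 0.0542]
orientation: [179.1, 44.4, -94.3]
force: [0.2, -2.0, -1.2]
opening: 0.0397
(array([12.8, -0.1, 14.1]), array([0., 0., 0.]))
```

View pics/side7.png

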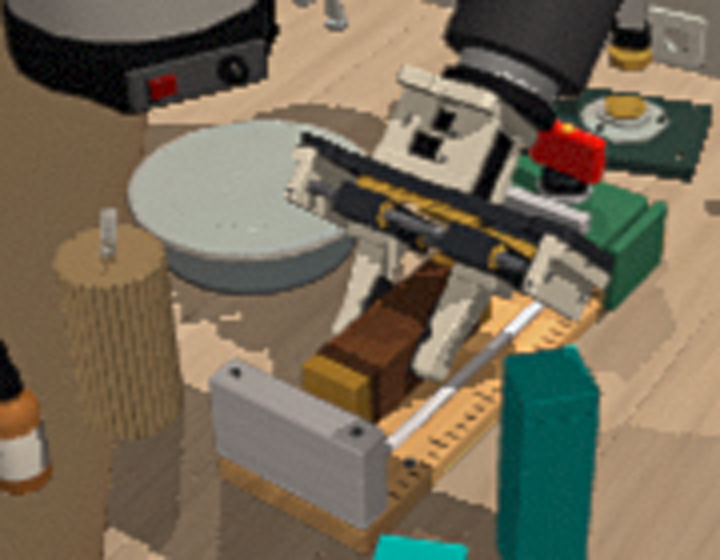

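View pics/wrist7.png

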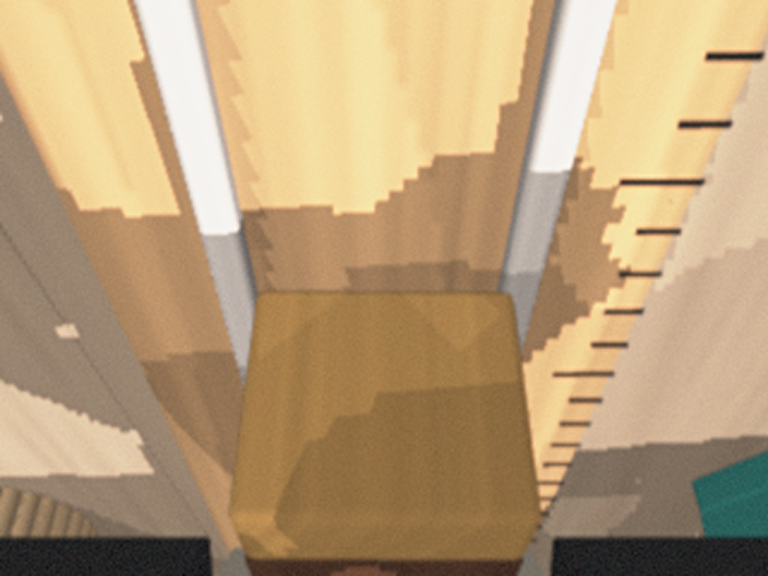

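The wrist crop shows the bar's lower end edge at 258–512 between the lip inner edges at 256–500, about 1 mm right of centre. I lower with a 1 mm correction.

```bash
python3 -m inch '[{"ax":0,"ay":0,"az":0,"dx":5,"dy":-1,"dz":5.5,"fingers":30},{"ax":0,"ay":0,"az":0,"dx":10,"dy":-1,"dz":11,"fingers":30},{"ax":0,"ay":0,"az":0,"dx":12.5,"dy":-1,"dz":13.5,"fingers":30},{"ax":0,"ay":0,"az":0,"dx":12.5,"dy":-1,"dz":13.5,"fingers":30}]'
python3 - <<'E'
from h import *
o=get_obs();print(o["force"].round(1),o["moment"].round(2),o["tool_pos"].round(4))
for n in["side","wrist"]:
    s=snapshot(n);c=s["image"][130:270,220:400] if n=="side" else s["image"][0:240,160:480]
    cv2.imwrite(f"pics/{n}8.png",cv2.resize(c,None,fx=4 if n=="side" else 2.4,fy=4 if n=="side" else 2.4,interpolation=2)[:,:,::-1])
E
```

```text
clock: 10.48
tool_pos: [0.5298, 0.024, 0.0356]
orientation: [179.2, 44.4, -94.3]
force: [0.2, 0.9, -1.7]
opening: 0.0401
[ 0.2  0.9 -1.7] [-2.82  0.24  0.01] [0.5298 0.024  0.0356]
```

View pics/side8.png

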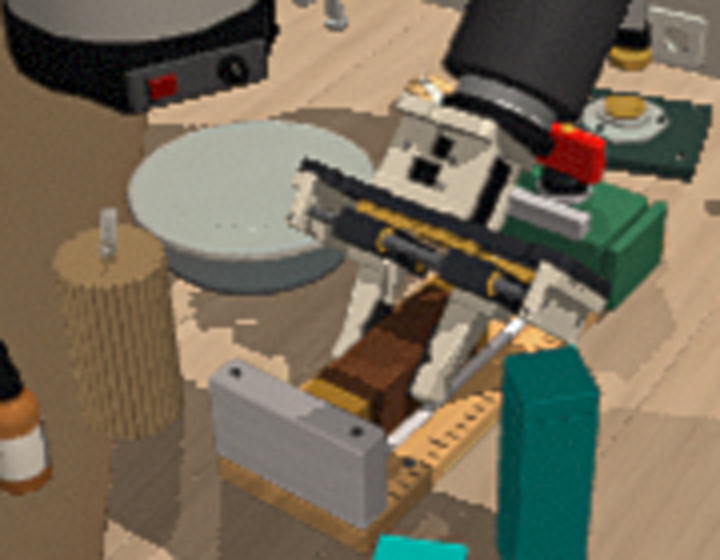

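View pics/wrist8.png

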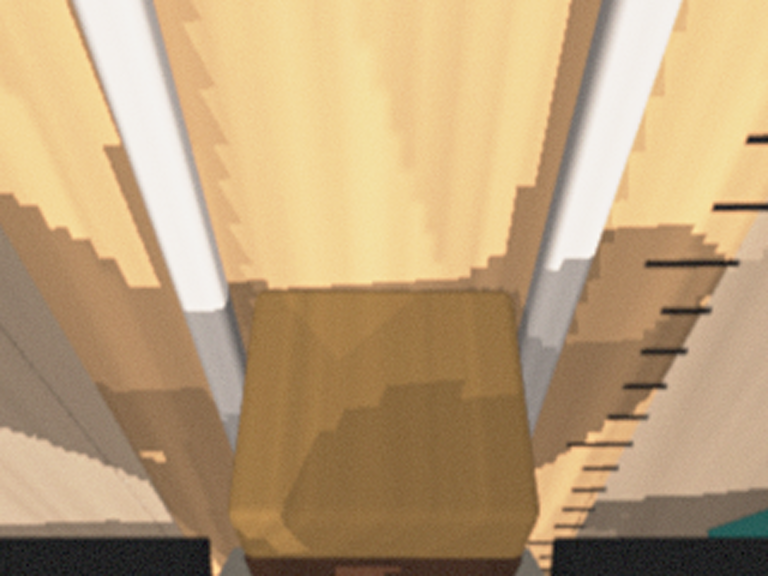

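The bar is between the lips: lip inner edges about 235 and 525, bar 257–512, with no contact force yet. Lower slightly more and release.

```bash
python3 -m inch '[{"ax":0,"ay":0,"az":0,"dx":1.2,"dy":0,"dz":1.2,"fingers":30},{"ax":0,"ay":0,"az":0,"dx":1.8,"dy":0,"dz":1.8,"fingers":30},{"ax":0,"ay":0,"az":0,"dx":1.8,"dy":0,"dz":1.8,"fingers":30}]'; python3 -c "
from h import *
o=get_obs();print(o['force'].round(1),o['moment'].round(2))"
```

```text
clock: 10.95
tool_pos: [0.53, 0.0239, 0.0351]
orientation: [179.3, 44.5, -94.1]
force: [-2.5, -3.7, 12.0]
opening: 0.0399
[-2.5 -3.7 12. ] [0.09 0.69 0.71]
```

```bash
python3 -m inch '[{"ax":0,"ay":0,"az":0,"dx":-1,"dy":0,"dz":-1,"fingers":60},{"ax":0,"ay":0,"az":0,"dx":-1,"dy":0,"dz":-1,"fingers":60},{"ax":0,"ay":0,"az":0,"dx":-1,"dy":0,"dz":-1,"fingers":60},{"ax":0,"ay":0,"az":0,"dx":-3,"dy":0,"dz":-15,"fingers":60},{"ax":0,"ay":0,"az":0,"dx":-5,"dy":0,"dz":-50,"fingers":60},{"ax":0,"ay":0,"az":0,"dx":-10,"dy":0,"dz":-100,"fingers":60},{"ax":0,"ay":8,"az":0,"dx":-30,"dy":0,"dz":-140,"fingers":60},{"ax":0,"ay":17,"az":0,"dx":-55,"dy":0,"dz":-180,"fingers":60}]'
python3 - <<'E'
from h import *
for n in["side","wrist"]:
    s=snapshot(n);c=s["image"][130:270,220:400] if n=="side" else s["image"]
    f=4 if n=="side" else 1.25
    cv2.imwrite(f"pics/{n}9.png",cv2.resize(c,None,fx=f,fy=f,interpolation=2)[:,:,::-1]); np.savez(n+"9.npz",**s)
E
```

```text
clock: 11.95
tool_pos: [0.5261, -0.0654, 0.2021]
orientation: [179.4, 27.1, -94.3]
force: [0.9, 0.2, -0.3]
opening: 0.0602
```

View pics/side9.png

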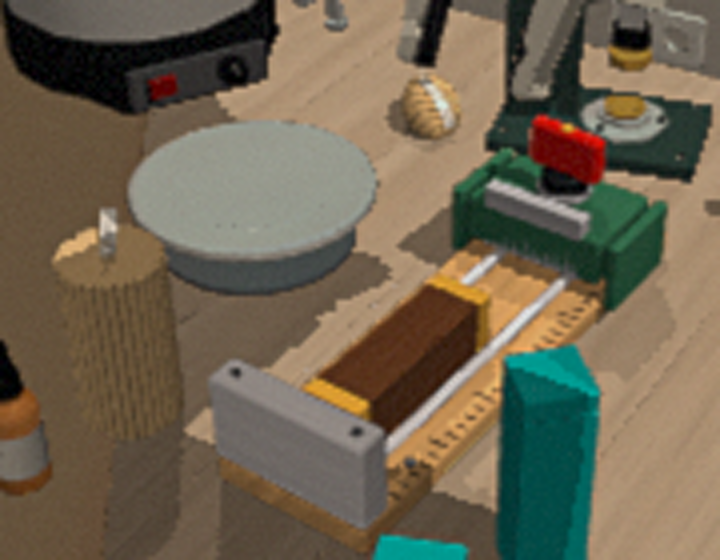

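View pics/wrist9.png

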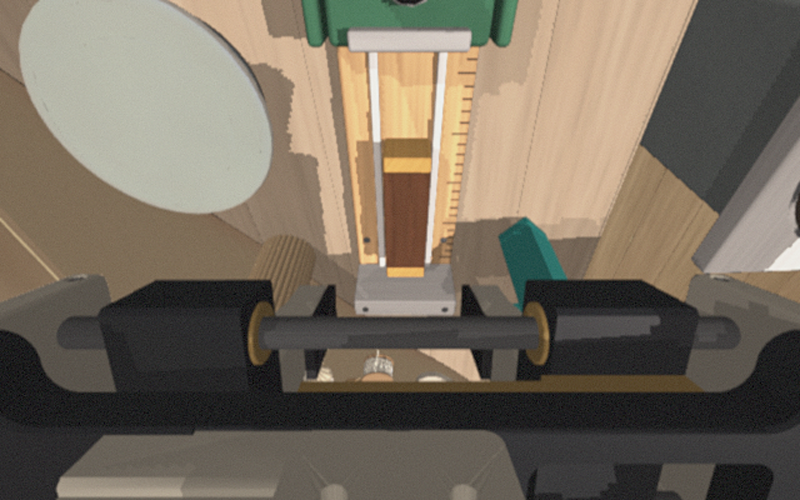

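The bar lies between the lips (wrist9 picture (405,215)), with its end close to the fence. Now locate the stop and knob.

Run:
```python
from h import *
v=(.5235,-.0637,-3.55)
w=dict(np.load("wrist9.npz"));sd=dict(np.load("side9.npz"))
print("cam",(-P(w)[1].T@P(w)[2]).round(3))
for z in(.076,.028):
  print(z,[[ (proj(w,board(v,(x,-.084+q,z)))[0]*1.25).round(1).tolist() for x in(.038,-.038)] for q in(0,.005,.01)])
print("end bar", [[(proj(w,board(v,(x,.156-g-.14,z)))[0]*1.25).round(1).tolist() for x in(.02,-.02)] for z in(.06,.02) for g in(0,.01)])
S={n:snapshot(n) for n in["side","top"]}
q={n:landmark_of("knob_grip",n) for n in S};print({n:[(a["position"].tolist() if hasattr(a["position"],"tolist") else a["position"],a["score"]) for a in q[n]][:2] for n in q})
if all(q.values()): print(tri([(S[n],q[n][0]["position"]) for n in S]))
m=trace("clamp_knob","side");print(m[0]["bbox"],m[0]["score"])
print([proj(S[n],board(v,(0,-.126,.096))).round(1).tolist() for n in S])
w1=dict(np.load("w1.npz"));k1=(215.8,59.9)
print("w1+side",tri([(w1,k1),(S["side"],q["side"][0]["position"])]))
Rg=Rmake([0,0,-1],[np.cos(np.radians(-93.55)),np.sin(np.radians(-93.55)),0]);print(Rg.as_euler("xyz",degrees=True),delta(board(v,(0,-.125,.2)),Rg),get_obs()["joint_pos"].round(1))
```

```text
cam [ 0.519 -0.199  0.321]
0.076 [[[346.2, 43.1], [470.2, 42.7]], [[347.0, 52.1], [469.1, 51.7]], [[347.8, 60.9], [468.1, 60.6]]]
0.028 [[[354.0, 27.1], [460.4, 26.7]], [[354.6, 35.1], [459.6, 34.7]], [[355.2, 42.9], [458.9, 42.5]]]
end bar [[[382.2, 173.5], [430.0, 173.5]], [[381.7, 162.7], [430.7, 162.7]], [[383.9, 151.3], [427.4, 151.2]], [[383.6, 141.0], [428.0, 140.9]]]
{'side': [], 'top': []}
[361.9, 168.3, 22.9, 21.5] 0.61
[[[362.0, 166.0]], [[385.0, 220.8]]]Traceback (most recent call last):
  File "<stdin>", line 14, in <module>
IndexError: list index out of range
```

Run:
```python
from h import *
v=(.5235,-.0637,-3.55)
Rg=Rmake([0,0,-1],[np.cos(np.radians(-93.55)),np.sin(np.radians(-93.55)),0]);print(Rg.as_euler("xyz",degrees=True),delta(board(v,(0,-.1215,.22)),Rg),get_obs()["joint_pos"].round(1))
o=get_obs();R0=Rt(o["orientation"]);rv=(R0.inv()*Rg).as_rotvec()
```

```text
[180.     0.    -3.55] (array([ 99.3,   1.3, -74.8]), array([-21.07,  22.03, -88.51])) [ -7.4  13.6  -6.9 -28.5 -74.1  12.5]
```

```bash
python3 -m inch '[{"ax":-2.3,"ay":2.4,"az":-9.8,"dx":12,"dy":0,"dz":-10,"fingers":60},{"ax":-4.6,"ay":4.8,"az":-19.6,"dx":24,"dy":0,"dz":-20,"fingers":60},{"ax":-6.9,"ay":7.2,"az":-29.4,"dx":36,"dy":0,"dz":-30,"fingers":60},{"ax":-9.2,"ay":9.6,"az":-39.2,"dx":48,"dy":0,"dz":-40,"fingers":60},{"ax":-11.5,"ay":12,"az":-49,"dx":60,"dy":0,"dz":-50,"fingers":60},{"ax":-14,"ay":14.6,"az":-58.8,"dx":72,"dy":0,"dz":-58,"fingers":60},{"ax":-16.3,"ay":17,"az":-68.6,"dx":84,"dy":1,"dz":-66,"fingers":60},{"ax":-18.6,"ay":19.4,"az":-78.4,"dx":99,"dy":1,"dz":-75,"fingers":60}]'
python3 - <<'E'
from h import *
v=(.5235,-.0637,-3.55)
Rg=Rmake([0,0,-1],[np.cos(np.radians(-93.55)),np.sin(np.radians(-93.55)),0]);print(delta(board(v,(0,-.1215,.2)),Rg),get_obs()["joint_pos"].round(1))
E
```

```text
clock: 13.3
tool_pos: [0.5164, -0.1857, 0.2195]
orientation: [-177.8, 2.8, -13.3]
force: [0.1, 0.0, -0.6]
opening: 0.06
(array([ 0.4,  0.2, 19.5]), array([-2.4 ,  2.59, -9.82])) [ -1.3  10.9 -12.5  -2.9 -68.9  79. ]
```

```bash
python3 -m inch '[{"ax":-2.4,"ay":2.6,"az":-9.8,"dx":0,"dy":0,"dz":0,"fingers":50},{"ax":-2.4,"ay":2.6,"az":-9.8,"dx":0,"dy":0,"dz":0,"fingers":50},{"ax":-2.4,"ay":2.6,"az":-9.8,"dx":0,"dy":0,"dz":0,"fingers":50}]'
python3 - <<'E'
from h import *
s=snapshot("wrist");cv2.imwrite("pics/w10.png",s["image"][:,:,::-1]);np.savez("w10.npz",**s)
print([(np.round(a["position"],1).tolist(),round(a["score"],2)) for a in landmark_of("knob_grip","wrist")])
print(get_obs()["orientation"].round(2),get_obs()["joint_pos"].round(1))
v=(.5235,-.0637,-3.55);print([proj(s,board(v,(0,-.1215,z)))[0].round(1) for z in(.079,.096,.113)])
E
```

```text
clock: 13.68
tool_pos: [0.5168, -0.185, 0.2205]
orientation: [-179.9, -0.0, -4.0]
force: [0.6, 0.4, 0.3]
opening: 0.0502
[([318.8, 194.0], 0.71)]
[-1.7991e+02 -8.0000e-02 -3.9900e+00] [  0.7   8.9 -15.8  -0.1 -65.2  85.4]
[array([318.9, 188.2]), array([318.9, 192. ]), array([318.9, 196.3])]
```

View pics/w10.png

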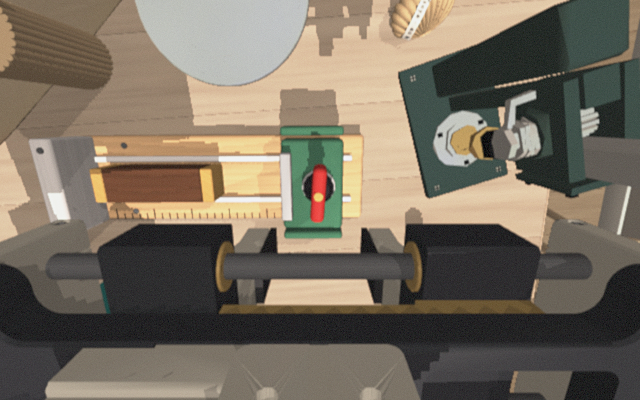

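The knob shows at (318,190), centred in the jaws as predicted. The press on the right is close, so check its clearance to the gripper body.

Run:
```python
from h import *
s=dict(np.load("w10.npz"))
for p in[(430,197),(510,140),(545,152),(570,190),(620,195)]:
    print(p,[onz(s,p,z)[:2].round(3).tolist() for z in(0.0,.1,.2)])
v=(.5235,-.0637,-3.55)
Rg=Rmake([0,0,-1],[np.cos(np.radians(-93.55)),np.sin(np.radians(-93.55)),0]);
print(delta(board(v,(0,-.1215,.081)),Rg))
c=s["image"][120:245,240:400];cv2.imwrite("pics/w10c.png",cv2.resize(c,None,fx=5,fy=5,interpolation=2)[:,:,::-1])
```

```text
(430, 197) [[0.474, -0.336], [0.504, -0.298], [0.534, -0.259]]
(510, 140) [[0.545, -0.438], [0.556, -0.372], [0.567, -0.307]]
(545, 152) [[0.526, -0.486], [0.542, -0.408], [0.558, -0.33]]
(570, 190) [[0.471, -0.527], [0.502, -0.438], [0.532, -0.349]]
(620, 195) [[0.459, -0.597], [0.493, -0.489], [0.527, -0.382]]
(array([ -1.4,   0.2, 139.7]), array([-0.09, -0.08, -0.44]))
```

View pics/w10c.png

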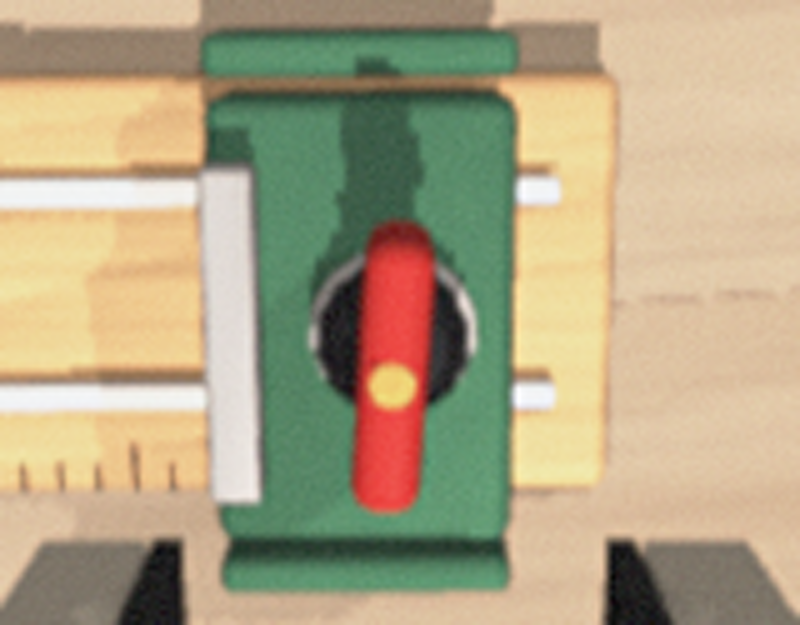

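The wing is turned about 4° clockwise relative to the stop plate. I grip it with 3° extra yaw and a narrower opening, so the fingers clear the face plate.

```bash
python3 -m inch '[{"ax":0,"ay":0,"az":3,"dx":-1,"dy":0,"dz":40,"fingers":36},{"ax":0,"ay":0,"az":3,"dx":-1,"dy":0,"dz":80,"fingers":36},{"ax":0,"ay":0,"az":3,"dx":-1,"dy":0,"dz":110,"fingers":36},{"ax":0,"ay":0,"az":3,"dx":-1,"dy":0,"dz":130,"fingers":36},{"ax":0,"ay":0,"az":3,"dx":-1,"dy":0,"dz":137,"fingers":36},{"ax":0,"ay":0,"az":3,"dx":-1,"dy":0,"dz":137,"fingers":36}]'
python3 - <<'E'
from h import *
o=get_obs();print(o["tool_pos"].round(4),o["force"].round(1),o["moment"].round(2))
for n in["wrist","side"]:
    s=snapshot(n);c=s["image"] if n=="wrist" else cv2.resize(s["image"][90:270,220:440],None,fx=3.5,fy=3.3,interpolation=2);cv2.imwrite(f"pics/{n}11.png",c[:,:,::-1])
E
```

```text
clock: 14.52
tool_pos: [0.5166, -0.1848, 0.0841]
orientation: [-179.9, -0.1, -6.9]
force: [-0.1, 0.1, 0.0]
opening: 0.0359
[ 0.5166 -0.1848  0.0841] [-0.1  0.1  0. ] [-0.13  0.11 -0.02]
```

View pics/wrist11.png

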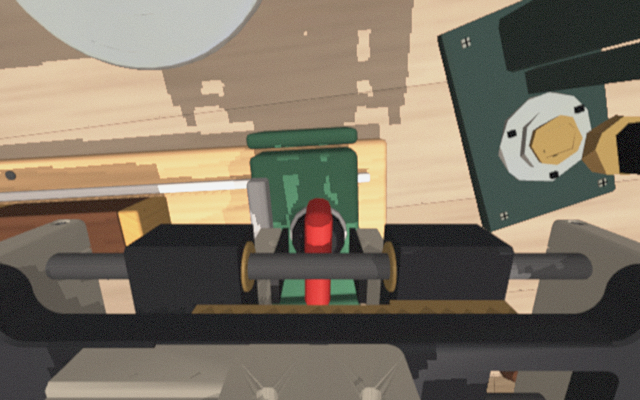

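View pics/side11.png

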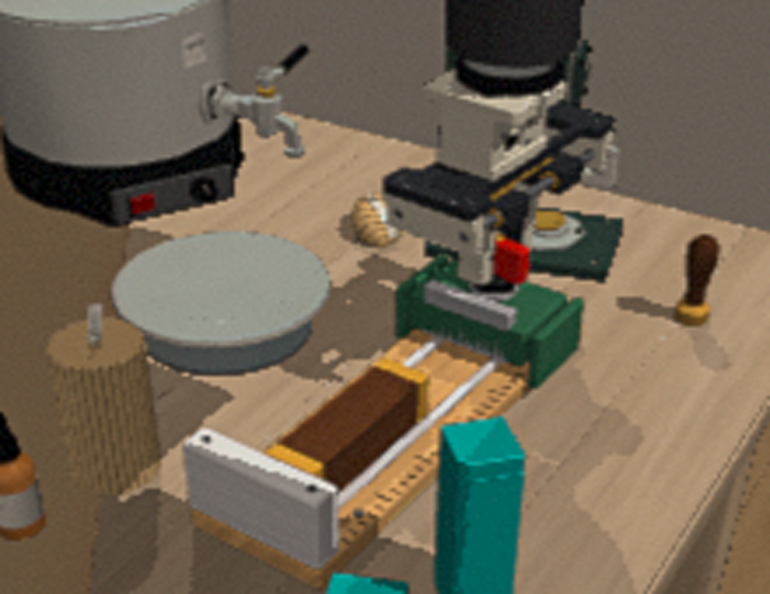

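The red wing is between the fingers at (318,250), well aligned. Close.

```bash
python3 -m inch '[{"ax":0,"ay":0,"az":0,"dx":0,"dy":0,"dz":0,"fingers":5},{"ax":0,"ay":0,"az":0,"dx":0,"dy":0,"dz":0,"fingers":5},{"ax":0,"ay":0,"az":0,"dx":0,"dy":0,"dz":0,"fingers":5},{"ax":0,"ay":0,"az":0,"dx":0,"dy":0,"dz":0,"fingers":5},{"ax":0,"ay":0,"az":0,"dx":0,"dy":0,"dz":0,"fingers":5}]'
python3 - <<'E'
from h import *
v=(.5235,-.0637,-3.55)
o=get_obs();print(o["tool_pos"].round(4),o["force"].round(1),o["moment"].round(2))
R0=Rt(o["orientation"])
d=np.array([-np.sin(np.radians(v[2])),np.cos(np.radians(v[2])),0])
print("per 10mm along board y:",R0.inv().apply(d*10).round(2))
c,s=np.cos(np.radians(v[2])),np.sin(np.radians(v[2]));e=o["tool_pos"][:2]-np.array(v[:2]);print("tcp in board",c*e[0]+s*e[1],-s*e[0]+c*e[1])
E
```

```text
clock: 15.25
tool_pos: [0.5167, -0.1846, 0.0847]
orientation: [-179.9, -0.2, -6.8]
force: [-0.5, 1.7, 4.6]
opening: 0.0139
[ 0.5167 -0.1846  0.0847] [-0.5  1.7  4.6] [ 0.33  0.56 -0.17]
per 10mm along board y: [-0.57 -9.98  0.01]
tcp in board 0.0006479257254093981 -0.121046476201189
```

```bash
python3 -m inch '[{"ax":0,"ay":0,"az":0,"dx":-0.6,"dy":-10,"dz":0,"fingers":5},{"ax":0,"ay":0,"az":0,"dx":-1.4,"dy":-25,"dz":0,"fingers":5},{"ax":0,"ay":0,"az":0,"dx":-2.3,"dy":-40,"dz":0,"fingers":5},{"ax":0,"ay":0,"az":0,"dx":-3.1,"dy":-55,"dz":0,"fingers":5},{"ax":0,"ay":0,"az":0,"dx":-3.9,"dy":-68,"dz":0,"fingers":5},{"ax":0,"ay":0,"az":0,"dx":-4.4,"dy":-76,"dz":0,"fingers":5},{"ax":0,"ay":0,"az":0,"dx":-4.4,"dy":-76,"dz":0,"fingers":5}]'
python3 - <<'E'
from h import *
o=get_obs();print(o["tool_pos"].round(4),o["force"].round(1),o["moment"].round(2))
for n in["side"]:
    s=snapshot(n);c=s["image"] if n=="wrist" else cv2.resize(s["image"][130:270,220:440],None,fx=3.5,fy=3.3,interpolation=2);cv2.imwrite(f"pics/{n}12.png",c[:,:,::-1])
E
```

```text
clock: 16.12
tool_pos: [0.5217, -0.1074, 0.0847]
orientation: [-179.9, -0.2, -6.8]
force: [0.9, 2.8, 6.0]
opening: 0.0139
[ 0.5217 -0.1074  0.0847] [0.9 2.8 6. ] [ 0.48  0.24 -0.2 ]
```

View pics/side12.png

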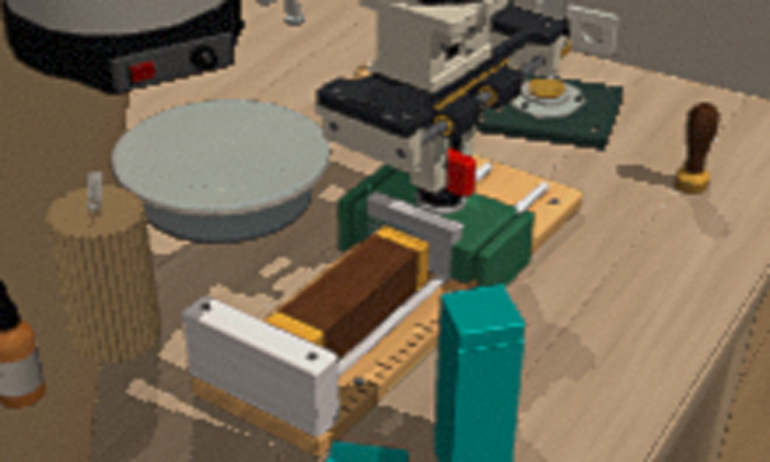

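The stop follows and is close to the bar end. Creep while watching the force.

```bash
python3 -m inch '[{"ax":0,"ay":0,"az":0,"dx":-0.2,"dy":-4,"dz":0,"fingers":5},{"ax":0,"ay":0,"az":0,"dx":-0.5,"dy":-8,"dz":0,"fingers":5},{"ax":0,"ay":0,"az":0,"dx":-0.7,"dy":-12,"dz":0,"fingers":5},{"ax":0,"ay":0,"az":0,"dx":-0.8,"dy":-14,"dz":0,"fingers":5},{"ax":0,"ay":0,"az":0,"dx":-0.8,"dy":-14,"dz":0,"fingers":5}]'; python3 -m inch '[{"ax":0,"ay":0,"az":0,"dx":-0.1,"dy":-1.5,"dz":0,"fingers":5},{"ax":0,"ay":0,"az":0,"dx":-0.2,"dy":-3,"dz":0,"fingers":5},{"ax":0,"ay":0,"az":0,"dx":-0.2,"dy":-3,"dz":0,"fingers":5}]'
python3 - <<'E'
from h import *
v=(.5235,-.0637,-3.55)
o=get_obs();c,s=np.cos(np.radians(v[2])),np.sin(np.radians(v[2]));e=o["tool_pos"][:2]-np.array(v[:2]);print("tcp in board",c*e[0]+s*e[1],-s*e[0]+c*e[1],o["force"].round(1))
E
```

```text
clock: 16.8
tool_pos: [0.5225, -0.0941, 0.0847]
orientation: [-179.9, -0.2, -6.8]
force: [0.7, -0.4, 6.4]
opening: 0.0139
clock: 17.18
tool_pos: [0.5227, -0.0913, 0.0847]
orientation: [-179.9, -0.2, -6.8]
force: [1.3, -1.3, 6.2]
opening: 0.0138
tcp in board 0.0008740436478122129 -0.027563667456280697 [ 1.3 -1.3  6.2]
```

```bash
for i in 1 2; do python3 -m inch '[{"ax":0,"ay":0,"az":0,"dx":-0.1,"dy":-1,"dz":0,"fingers":5},{"ax":0,"ay":0,"az":0,"dx":-0.1,"dy":-1,"dz":0,"fingers":5}]' | grep -E "tool_pos|force"; done
python3 - <<'E'
from h import *
for n in["side","wrist"]:
    s=snapshot(n);c=s["image"] if n=="wrist" else cv2.resize(s["image"][130:270,220:440],None,fx=3.5,fy=3.3,interpolation=2);cv2.imwrite(f"pics/{n}13.png",c[:,:,::-1])
E
```

```text
tool_pos: [0.5227, -0.0903, 0.0847]
force: [1.1, -1.1, 5.8]
tool_pos: [0.5228, -0.0893, 0.0847]
force: [0.4, -1.5, 4.7]
```

View pics/side13.png

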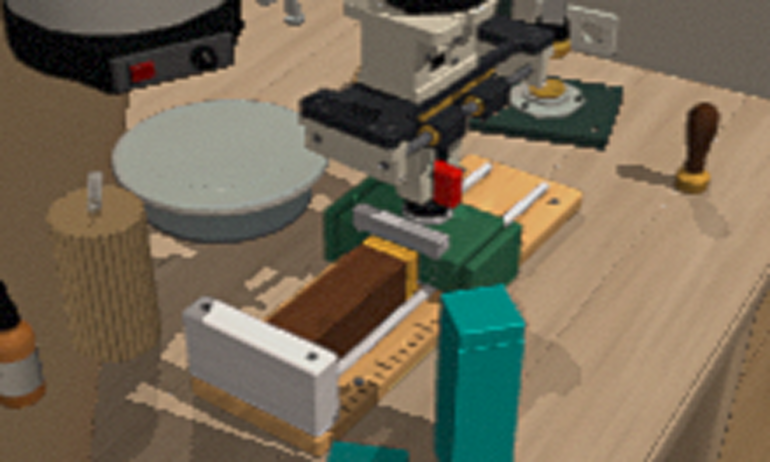

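View pics/wrist13.png

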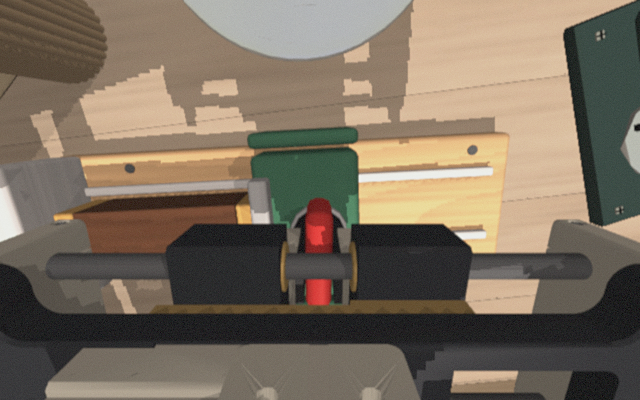

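```bash
python3 -m inch '[{"ax":0,"ay":0,"az":0,"dx":-0.1,"dy":-1,"dz":0,"fingers":5},{"ax":0,"ay":0,"az":0,"dx":-0.1,"dy":-1,"dz":0,"fingers":5}]' | grep -E "tool_pos|force"; python3 -m inch '[{"ax":0,"ay":0,"az":0,"dx":-0.1,"dy":-1,"dz":0,"fingers":5},{"ax":0,"ay":0,"az":0,"dx":-0.1,"dy":-1,"dz":0,"fingers":5}]' | grep -E "tool_pos|force"
```

```text
tool_pos: [0.5228, -0.0883, 0.0847]
force: [2.0, -1.2, 5.9]
tool_pos: [0.5229, -0.0873, 0.0847]
force: [2.5, -1.9, 4.6]
```

```bash
python3 -m inch '[{"ax":0,"ay":0,"az":0,"dx":-0.1,"dy":-1,"dz":0,"fingers":5},{"ax":0,"ay":0,"az":0,"dx":-0.1,"dy":-1,"dz":0,"fingers":5}]' | grep -E "tool_pos|force"; python3 -m inch '[{"ax":0,"ay":0,"az":0,"dx":-0.1,"dy":-1,"dz":0,"fingers":5},{"ax":0,"ay":0,"az":0,"dx":-0.1,"dy":-1,"dz":0,"fingers":5}]' | grep -E "tool_pos|force"
python3 - <<'E'
from h import *
for n in["top","wrist","side"]:
    s=snapshot(n);np.savez(n+"14.npz",**s)
c=np.load("wrist14.npz")["image"][120:260,20:320];cv2.imwrite("pics/w14.png",cv2.resize(c,None,fx=2.6,fy=2.6,interpolation=2)[:,:,::-1])
c=np.load("side14.npz")["image"][180:270,260:360];cv2.imwrite("pics/s14.png",cv2.resize(c,None,fx=6,fy=6,interpolation=2)[:,:,::-1])
E
```

```text
tool_pos: [0.5229, -0.0872, 0.0847]
force: [3.4, -6.8, 4.0]
tool_pos: [0.5228, -0.0871, 0.0846]
force: [4.8, -13.7, 1.9]
```

View pics/w14.png

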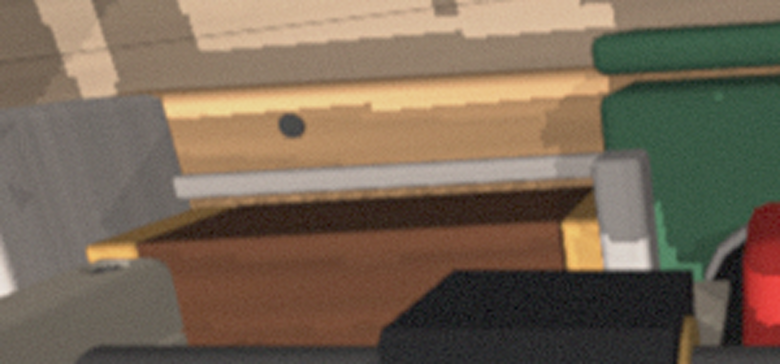

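View pics/s14.png

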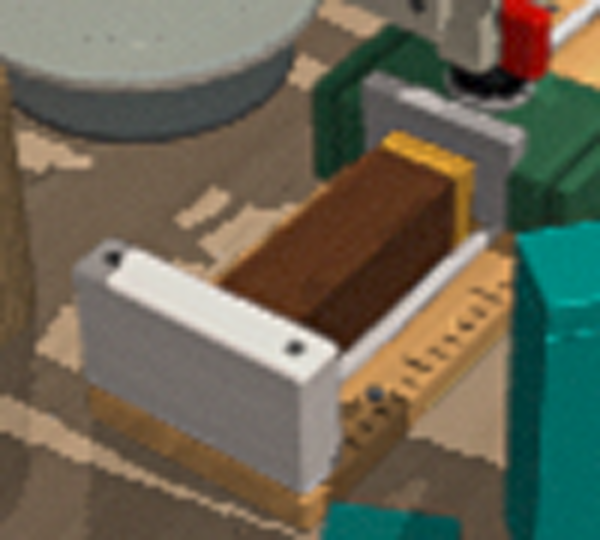

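Force jumped to 13.7 N while the position stalled at y = -0.0871. Both views show the bar between the fence and the plate, so it is snug. Turn the knob clockwise, with the push eased slightly.

```bash
python3 -m inch '[{"ax":0,"ay":0,"az":8,"dx":0,"dy":0.5,"dz":0,"fingers":5},{"ax":0,"ay":0,"az":16,"dx":0,"dy":0.8,"dz":0,"fingers":5},{"ax":0,"ay":0,"az":24,"dx":0,"dy":1,"dz":0,"fingers":5},{"ax":0,"ay":0,"az":32,"dx":0,"dy":1,"dz":0,"fingers":5},{"ax":0,"ay":0,"az":40,"dx":0,"dy":1,"dz":0,"fingers":5}]';  python3 -m inch '[{"ax":0,"ay":0,"az":8,"dx":0,"dy":0,"dz":0,"fingers":5},{"ax":0,"ay":0,"az":16,"dx":0,"dy":0,"dz":0,"fingers":5},{"ax":0,"ay":0,"az":24,"dx":0,"dy":0,"dz":0,"fingers":5},{"ax":0,"ay":0,"az":29,"dx":0,"dy":0,"dz":0,"fingers":5},{"ax":0,"ay":0,"az":29,"dx":0,"dy":0,"dz":0,"fingers":5},{"ax":0,"ay":0,"az":29,"dx":0,"dy":0,"dz":0,"fingers":5}]'
python3 - <<'E'
from h import *
o=get_obs();print(o["moment"].round(2),o["joint_pos"].round(1))
s=snapshot("wrist");cv2.imwrite("pics/w15.png",s["image"][:,:,::-1])
E
```

```text
clock: 19.55
tool_pos: [0.5228, -0.0873, 0.0847]
orientation: [-179.9, -0.2, -47.0]
force: [3.9, -8.0, 4.5]
opening: 0.0137
clock: 20.3
tool_pos: [0.5227, -0.0872, 0.0848]
orientation: [-179.8, -0.1, -75.8]
force: [2.9, -7.6, 5.8]
opening: 0.0136
[-2.96 -0.96 -0.05] [ 11.8  14.9 -28.4   0.1 -46.6   2.4]
```

View pics/w15.png

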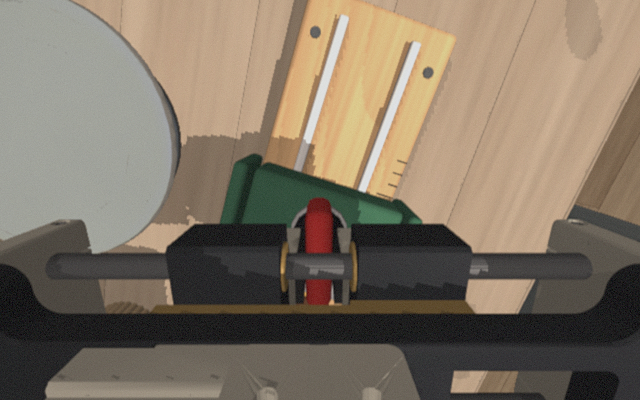

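The wing is turned about 72° (1.26 rad) relative to the board. Release and retreat.

```bash
python3 -m inch '[{"ax":0,"ay":0,"az":0,"dx":0,"dy":0,"dz":0,"fingers":36},{"ax":0,"ay":0,"az":0,"dx":0,"dy":0,"dz":0,"fingers":36},{"ax":0,"ay":0,"az":0,"dx":0,"dy":0,"dz":0,"fingers":36},{"ax":0,"ay":0,"az":0,"dx":0,"dy":0,"dz":-20,"fingers":36},{"ax":0,"ay":0,"az":0,"dx":0,"dy":0,"dz":-70,"fingers":36},{"ax":0,"ay":0,"az":0,"dx":0,"dy":0,"dz":-130,"fingers":36},{"ax":0,"ay":0,"az":0,"dx":0,"dy":0,"dz":-180,"fingers":36},{"ax":0,"ay":0,"az":0,"dx":-60,"dy":0,"dz":-220,"fingers":36}]';  python3 - <<'E'
from h import *
for n in["top","wrist","side"]:
    s=snapshot(n);np.savez(n+"16.npz",**s)
cv2.imwrite("pics/w16.png",np.load("wrist16.npz")["image"][:,:,::-1])
c=np.load("side16.npz")["image"][130:270,220:440];cv2.imwrite("pics/s16.png",cv2.resize(c,None,fx=3.5,fy=3.5,interpolation=2)[:,:,::-1])
E
```

```text
clock: 21.35
tool_pos: [0.5092, -0.0373, 0.3011]
orientation: [-179.7, -0.0, -76.1]
force: [1.3, 1.0, -1.1]
opening: 0.0362
```

View pics/w16.png

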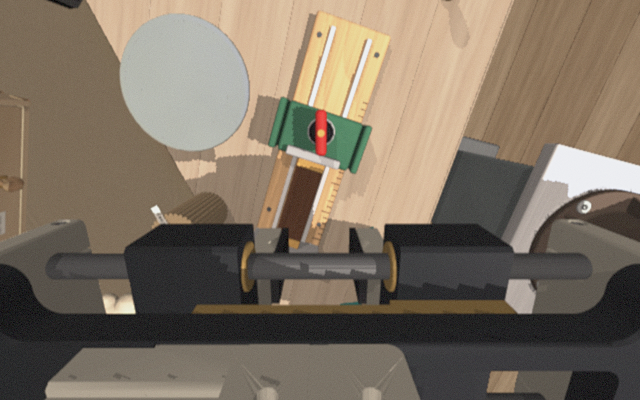

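View pics/s16.png

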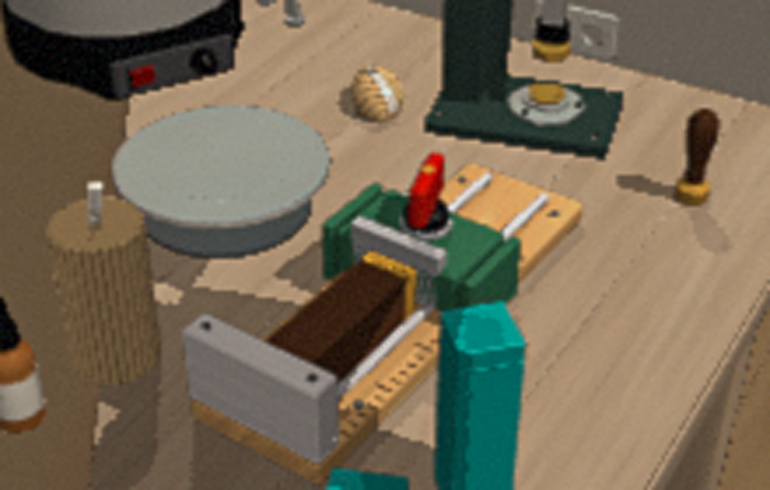

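The wrist view shows the wing at (320,132) lined up with the tool, and the bar between plate and fence. A quick numeric check before handing in.

Run:
```python
from h import *
s=dict(np.load("wrist16.npz"));im=s["image"].astype(int)
m=(im[...,0]>130)&(im[...,1]<70)&(im[...,2]<70);m[:90]=0;m[180:]=0;m[:,:290]=0;m[:,360:]=0
ys,xs=np.nonzero(m);print(len(xs))
X=np.array([onz(s,(x,y),.113)[:2] for x,y in zip(xs,ys)]);w,V=np.linalg.eigh(np.cov(X.T));a=V[:,1]
ang=np.degrees(np.arctan2(a[1],a[0]))%180;print("wing dir",ang,"turn rel board",((-3.55-ang)%180), np.radians((-3.55-ang)%180))
v=(.5235,-.0637,-3.55)
for q in(.097,.1,.103): print(q,[proj(s,board(v,(x,-.084+q,.076)))[0].round(1).tolist() for x in(.038,-.038)])
c=s["image"][130:245,240:370];cv2.imwrite("pics/w16c.png",cv2.resize(c,None,fx=5,fy=5,interpolation=2)[:,:,::-1])
```

```text
243
wing dir 104.58956916692561 turn rel board 71.86043083307439 1.2542011199388
0.097 [[285.8, 149.0], [338.8, 166.0]]
0.1 [[285.2, 151.2], [338.1, 168.1]]
0.103 [[284.6, 153.3], [337.4, 170.1]]
```

View pics/w16c.png

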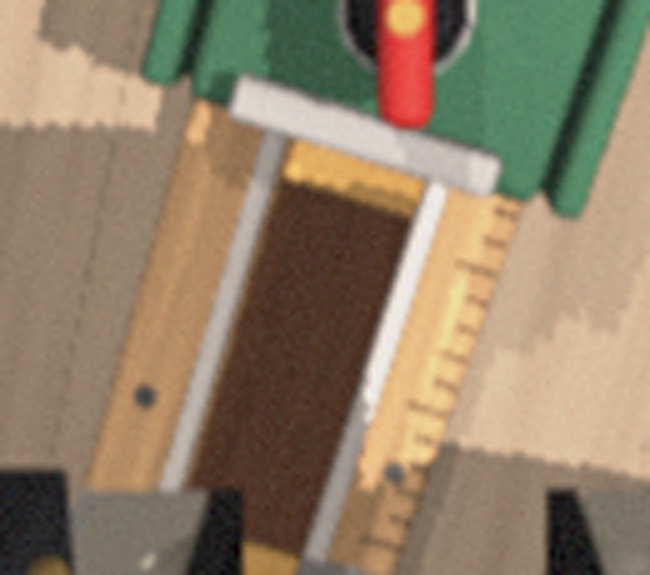

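```bash
python3 -c "
from plant import *
print(close_job(), get_obs()['clock'])"
```

```text
the job is handed in; nothing more can be done
the job is handed in; nothing more can be done
```

The dark setting bar is lying in the trimming board, snug between the fence and the stop, and the stop is locked. I handed the job in at about 21.5 s of the 61 s allowed; `close_job()` reports no verdict.

I picked the brass-capped bar, not the turquoise look-alikes, and laid it between the guide lips. Then I drew the stop up by its knob until the bar met the fence, and turned the knob clockwise.

**What the last checks showed:**
- **Snug fit:** while sliding the stop, the force rose from about 2 N to 14 N and the movement stopped. The final pictures show the bar flat between the lips, with its end against the stop plate.
- **Stop position:** the image puts the joint at about 0.100 to 0.103 m, where 0.100 is exact. The reading is only good to about 2 mm, so the upper end sits close to the 0.103 limit.
- **Knob:** the image gives 1.254 rad and the tool's yaw about 1.26 rad; it locks from 1.1.
- **Robot:** the arm is well clear, with the tool 0.30 m up.
- **Other things:** the candle, bottle, shell candle and stamp look unmoved in the last side view. The wick spool was outside that crop, so I did not check it at the end.

**Checks that disagreed or failed:**
- My first board fit, which took the stop to be at 0, was several millimetres off. The stop actually started at about 0.005 m, so I refitted from a closer view.
- One late attempt to find the knob in the side and top views returned nothing. I used the wrist camera instead.

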